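# Close a sauce pot in the lid press

### The job

Close the sauce pot whose lid still stands proud: stand it on the yellow seat of the red lid press and let go of it, swing the press lever all the way down to its stop so that the lid goes fully home, then let the lever return to the top. Then set the closed pot down gently in the free part of the metal tray beside the pot that is already there. Keep the pot upright, close the lid with the press and not by hand, and do not shift or knock over the bottle, the can or the other pot.

Things in the scene. Friction and masses are not known exactly. Their poses are not given: they have to be found in the camera images.
- pot: The open sauce pot, loose, 0.17 to 0.33 kg: white upright cylinder, 62 mm in diameter, body 55 mm high, with an orange band. Grip the white body across its diameter. Origin: centre of its underside, z up. At the start the bottle stands 100 to 115 mm from it along its own +x, the can about 110 mm from it along its own -y (centre to centre).
- lid_top (a point): Centre of the top of the pot's lid: green disc, 54 mm in diameter, 4 mm thick, standing 6 mm proud of the white body on a yellow neck (49 mm) that shows in the gap. It is 65 mm above the pot's underside at the start and 59 mm when the lid is home.
- lid (a joint): How far the pot's lid has been pushed down, m: 0 = 6 mm proud, 0.006 = fully home. It slides with about 10 N of friction and stays where it is left.
- press: Red lid press, fixed; place and yaw vary. Origin: on the table under the centre of its seat; its open side faces its own -x. Base plate 15 mm high, x -65 to 145 mm, 130 mm wide, with a yellow disc (68 mm) as seat. Back stop 32 mm wide, front face at x = 35, top at z = 33 mm. Column 70 mm wide, x 70 to 120 mm. Head 70 mm wide over the seat, x -20 to 120, z 165 to 240 mm.
- ram_foot (a point): Centre of the underside of the ram's black foot (36 mm in diameter) over the seat, 145 mm above the table with the lever up; it moves down 72 mm as the lever is swung to its stop. Head and ram bar the seat from straight above: load it from the press's -x side, with the tool leaning 30 to 50 degrees from vertical.
- seat (a point): Centre of the seat's surface, 15 mm above the table, where the centre of the pot's underside belongs (within 12 mm); axes as the press.
- lever (a joint): Press lever angle, rad: 0 = up at rest, 1.2 = down against its stop. A spring lifts it back when released; swinging it down takes about 2 to 10 N at the bar.
- lever_grip (a point): Middle of the lever's black round bar (24 mm in diameter, 110 mm long, level, along the press's y from -80 to -190 mm), to be pushed down from above. It swings on a 170 mm radius about point pivot, on the press's -x side: 40 degrees above level at rest (z about 310 mm), 29 below at the stop (about 118 mm). The lever arm, a 14 mm rod, lies at press y = -85 mm.
- pivot (a point): Point of the lever's hinge axis beside the middle of the bar: press x = 20, y = -135, z = 200 mm. The hinge axis is the press's y. Axes as the press.
- tray: Shallow open metal tray, fixed: 240 mm (own x) by 150 mm (own y), walls 28 mm high and 4 mm thick, floor 4 mm above the table. Origin: centre of its underside. The closed pot stands in its +x half, the -x half is free.
- shut_pot: The pot already closed, loose, standing in the tray: like the open one, but its green lid is flush, 59 mm high. Origin: centre of its underside. Leave it alone.
- bottle: Green glass bottle, loose, 60 mm diameter, 200 mm high, stands beside the open pot. Origin: centre of its underside. Leave it alone.
- can: Orange drinks can, loose, 66 mm diameter, 115 mm high, stands beside the open pot. Origin: centre of its underside. Leave it alone.

How it is judged:
On the way, in this order (a step that is already met when the one before it is completed fails the run):
1. the pot stands upright on the seat, within 12 mm of its centre, let go of, its lid still proud (horizontal distance between pot and seat below 0.012 m and z of pot in the frame of seat between -0.006 and 0.006 m and angle between pot's own z axis and vertical below 0.1 rad and contact force between the fingers and pot below 0.2 N and value of joint lid below 0.002 m), for 0.2 s.
2. the lever is down at its stop (above 1.15 rad) and the lid is home (pushed down more than 4.5 mm), with the pot on the seat (horizontal distance between pot and seat below 0.012 m and z of pot in the frame of seat between -0.006 and 0.006 m and angle between pot's own z axis and vertical below 0.1 rad and value of joint lever above 1.15 rad and value of joint lid above 0.0045 m), for 0.1 s.
3. the lever is back up (below 0.06 rad), with the pot still on the seat (horizontal distance between pot and seat below 0.012 m and z of pot in the frame of seat between -0.006 and 0.006 m and angle between pot's own z axis and vertical below 0.1 rad and value of joint lever below 0.06 rad), for 0.1 s.
At the end, for the whole second after the job is handed in: The pot stands upright (within 0.1 rad), at rest and released on the tray's floor, inside its walls, with its lid pushed down more than 4.5 mm of its 6 mm; the lever is back up (below 0.06 rad) (value of joint lid above 0.0045 m and value of joint lever below 0.06 rad and angle between pot's own z axis and vertical below 0.1 rad and linear speed of pot below 0.02 m/s and contact force between the fingers and pot below 0.2 N and x of pot in the frame of tray between -0.1 and 0.1 m and y of pot in the frame of tray between -0.055 and 0.055 m and z of pot in the frame of tray between -0.002 and 0.01 m); the robot touches nothing.
It fails at once if the pot is dropped or rammed into the tray (over 40 N between pot and tray) (contact force between pot and tray above 40 N).
It fails at once if the bottle is shifted more than 30 mm or knocked over (distance of bottle from where it was at the start of the episode above 0.03 m or angle between bottle's own z axis and vertical above 0.3 rad).
It fails at once if the can is shifted more than 30 mm or knocked over (distance of can from where it was at the start of the episode above 0.03 m or angle between can's own z axis and vertical above 0.3 rad).
It fails at once if the closed pot is shifted more than 30 mm or knocked over (distance of shut_pot from where it was at the start of the episode above 0.03 m or angle between shut_pot's own z axis and vertical above 0.3 rad).
It fails at once if the open pot is tipped more than 0.5 rad (angle between pot's own z axis and vertical above 0.5 rad).
It also fails if it takes over 72 s, if anything falls off the work surface, if the arm or the gripper's body presses on something with over 40 N, if the wrist force passes 120 N, or if a joint passes its speed limit or range.

### The arm

A 6-joint arm with a two-finger parallel gripper is mounted at the origin on the work surface. World frame = base frame: x ahead of the robot, y to its left, z up, the work surface at z = 0. Lengths are in m, angles in rad, forces in N, time in s.
With the tool pointing down it reaches from about 0.275 to 0.875 m from the base axis. Payload 12.5 kg.
Tool frame: the origin (TCP) lies between the finger pads; the fingertips stand 22 mm ahead of it and the grasp point (between the pads) lies 3 mm ahead of it (r.nose_length is the distance from the TCP to the fingertips, in m); x points along the fingers, y is the direction in which the jaws open and shut, and the axes are right-handed (so a half turn about x gives the same grasp; the last joint's range is limited). The gripper opens to 85 mm and grips with 20 to 120 N. Pads are 22 mm wide; open, the fingers measure 114 mm over their backs; the gripper's body (76 mm by 85 mm) begins 54 mm behind the grasp point. The pads swing forward as they close: fully open they stand 13 mm farther back than shut.
Start: joints at [-0.085, 0.351, 1.652, -0, 1.139, -0.085], TCP at [0.55, 0, 0.23] pointing down, gripper open.
Joint ranges: [-2.75, 2.75], [-0.79, 2.1], [0.01, 2.65], [-1.57, 4.71], [0.07, 3.14], [-2.87, 2.87]. Speed limits (rad/s): [2.22, 2.22, 2.79, 3.14, 3.14, 3.14].

### API

Orientations are given as a unit quaternion [x, y, z, w].
In Python, from station import sensors, viewer, r, find_in, regions_of, mark_of gives the robot as it stands.
- The arm moves only by the tool carry_out, never from a script. Its argument "commands" is text: rows parted by semicolons, each of 6 numbers parted by spaces: the shift along the tool's x, y, z in m, then the turn, a rotation vector about the tool's x, y, z in degrees. A call has 1 to 8 rows; each row shifts and turns the commanded pose from where the row before left it, along the tool's axes as they then stand; what a row does not reach is not made up. A row lasts 1/10 s, in which the tool goes at most 50 mm and 8.59 degrees, less where a joint would pass 70% of its speed; a pose out of reach is approached as far as the arm can. A call with a gripper value outside its range is refused whole. "fingers" is the opening, from -1 (shut) to 1 (fully open), so that 0 is half open, set as the call begins (left out, the last holds). The fingers move at their own pace and stop on an object; the grip force is fixed at half the most. Time passes only in rows, so rows that do not move let the fingers close. It gives the time, the measured TCP pose, the force and the opening at its end, in the units of the state.
- sensors.observe(): the state, without advancing time (a new reading comes with each control period).
- viewer.capture(name): name is "scene" or "side" or "wrist"; returns (picture, depth): 384x512x3 uint8, red, green, blue; 384x512 float32, m along the optical axis (not along the pixel's ray), 0 where there is no reading.
- viewer.camera_info(name): a dict with "fovy" (degrees; the focal length in pixels is half the picture's height over the tangent of half this angle, whatever the lens; pixels are square), "cx", "cy" (the principal point, pixels), "T" (4x4, takes a point from camera to world coordinates); the wrist camera has in their place "mount" (4x4, takes a point from camera to tool coordinates, whose origin is the TCP and whose axes are the tool frame's). Camera axes: x right, y up, looking along -z (the intrinsics and any distortion apply to the point x, -y, -z); pixel columns grow to the right and rows downward; lengths in m; the calibration is good to about 2 mm. A picture is of the moment at which its call begins: read the wrist's pose just before it. camera_info takes no time and is no camera call.
- r.close_job(): hands the job in, once; it reports no verdict.
Trained networks look in the newest picture that a camera, given by its name, has taken for a name from the list of things; names that differ only in an ending like _2 or _b are one class to them, and where a whole thing is asked for, a point or a joint stands for the part that bears it (a point fixed in the world has none). Each returns a list of dicts, best first, with "p" (0 to 1); they miss things now and then, are a little off and sometimes report something else, mostly with a low value. They report only what shows in the picture. A call takes as long as a camera call.
- find_in(camera, thing): "pixel" ([column, row] in pixels, amid what is visible of it).
- regions_of(camera, thing): "pixels" (384x512 bool, what is visible of it) and "pixel" ([column, row] in pixels, amid what is visible of it).
- mark_of(camera, thing): "pixel" ([column, row] in pixels: a listed point, or the origin of a listed thing).
The state is a dict: "time": time; "joint_positions": joint angles; "dq": joint speeds; "effort": joint torques, N m; "tool_pos": TCP position; "ee_rot": TCP orientation; "ft_force": force on the tool from outside, world axes, zero at the start; "wrist_torque": the same for the moment, N m; "grip_width": opening from 0.0 (shut) to 1.0 (fully open).
Only numpy, scipy, OpenCV 4.12 (cv2) and the standard library are available. Lean on these libraries where they do the work, as an engineer would, in place of code of your own. Each camera call takes 0.05 s, during which the arm holds its last target.

## Working session

There is one attempt and no reset: what is moved stays moved. The work goes in short steps, Python scripts to look and compute and a tool call to move; the robot and the scene stay as the last step left them, time stands still between calls to the robot, and variables do not carry over. Pictures are saved under pics/ and viewed, and the job is handed in when it is done.

Besides the shell and the picture viewer there is one more tool, called after ">>>" as name(argument=value, ...) on one line, values as JSON. carry_out: Moves the arm, as the interface text tells. Its arguments: {"type":"object","properties":{"commands":{"type":"string"},"fingers":{"type":"number"}},"required":["commands"]}

```bash
ls -la; mkdir -p pics; cat > h.py <<'E'
import numpy as np, cv2
from station import sensors, viewer, r, find_in, regions_of, mark_of
from scipy.spatial.transform import Rotation as R
def T_of(name):
    ci=viewer.camera_info(name)
    if 'T' in ci: return np.array(ci['T']),ci
    s=sensors.observe(); T=np.eye(4); T[:3,:3]=R.from_quat(s['ee_rot']).as_matrix(); T[:3,3]=s['tool_pos']
    return T@np.array(ci['mount']),ci
def ray(name,px,T=None,ci=None):
    if T is None: T,ci=T_of(name)
    f=192/np.tan(np.radians(ci['fovy'])/2)
    d=np.array([(px[0]-ci['cx'])/f,-(px[1]-ci['cy'])/f,-1.0])
    return T[:3,3],T[:3,:3]@d   # point = o + depth*d
def cloud(name,dep,T,ci):
    f=192/np.tan(np.radians(ci['fovy'])/2)
    v,u=np.mgrid[0:384,0:512]
    P=np.stack([(u-ci['cx'])/f*dep,-(v-ci['cy'])/f*dep,-dep],-1)
    return P@T[:3,:3].T+T[:3,3]
def save(name,pic): cv2.imwrite('pics/'+name,pic[...,::-1])
def tri(rays):
    A=np.zeros((3,3));b=np.zeros(3)
    for o,d in rays:
        d=d/np.linalg.norm(d);M=np.eye(3)-np.outer(d,d);A+=M;b+=M@o
    p=np.linalg.solve(A,b)
    res=[np.linalg.norm((np.eye(3)-np.outer(d,d)/(d@d))@(p-o)) for o,d in rays]
    return p,res
E
python3 - <<'E'
from h import *
for n in ['scene','side','wrist']:
    T,ci=T_of(n); p,d=viewer.capture(n); save(n+'0.png',p); np.savez('/tmp/%s0.npz'%n,p=p,d=d,T=T)
    print(n,{k:(np.round(v,4).tolist() if not isinstance(v,str) else v) for k,v in ci.items()})
print(sensors.observe())
E
```

```text
total 12
drwxr-xr-x  3 agent agent 4096 Dec  7 09:17 .
drwxr-xr-x 23 root  root  4096 Dec  7 09:17 ..
drwxr-xr-x  2 agent agent 4096 Dec  7 09:17 pics
scene {'fovy': 53.5074, 'cx': 255.0953, 'cy': 193.6748, 'T': [[-0.8452, -0.4141, 0.338, 0.9699], [0.5344, -0.6673, 0.5188, 0.52], [0.0107, 0.6191, 0.7852, 1.036], [0.0, 0.0, 0.0, 1.0]]}
side {'fovy': 48.9049, 'cx': 259.4294, 'cy': 194.2588, 'T': [[0.9326, 0.2191, -0.2868, 0.2343], [-0.3605, 0.5251, -0.7709, -0.9955], [-0.0183, 0.8223, 0.5687, 0.9121], [0.0, 0.0, 0.0, 1.0]]}
wrist {'fovy': 68.5089, 'cx': 257.4592, 'cy': 187.1827, 'mount': [[-0.0002, 0.3294, -0.9442, -0.1439], [1.0, 0.0002, -0.0001, 0.0002], [0.0001, -0.9442, -0.3294, -0.0839], [0.0, 0.0, 0.0, 1.0]]}
{'time': 0.15, 'joint_positions': array([-8.46039934e-02,  3.51116124e-01,  1.65226414e+00,  2.73309875e-05,
        1.13908015e+00, -8.46126635e-02]), 'dq': array([ 6.47240196e-04, -7.39947935e-04, -3.41970229e-04,  6.22424860e-04,
        1.47330209e-03,  7.41168944e-05]), 'effort': array([ 7.13946501e-04, -5.06248283e+01, -2.91500723e+01, -2.80964593e-05,
        3.35960038e-03, -3.10250061e-05]), 'tool_pos': array([5.49754587e-01, 5.08258104e-05, 2.29485005e-01]), 'ee_rot': array([ 0.49980952,  0.50023942, -0.50019177,  0.4997591 ]), 'ft_force': array([-0.10347904,  0.82990731, -0.41955365]), 'wrist_torque': array([-0.03102539, -0.03919286, -0.00657131]), 'grip_width': 0.9980348665187629}
```

View pics/scene0.png

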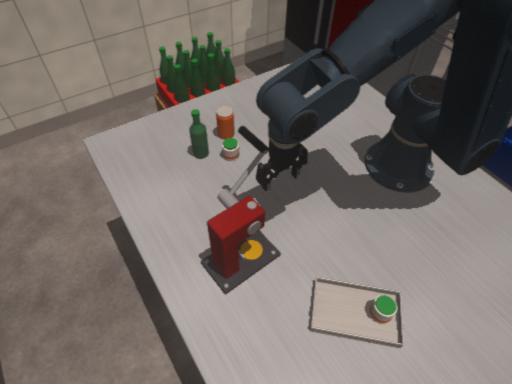

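View pics/side0.png

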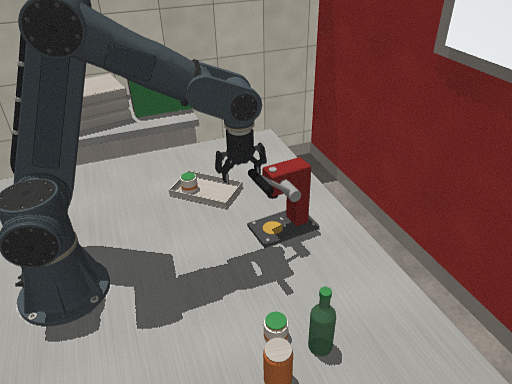

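View pics/wrist0.png

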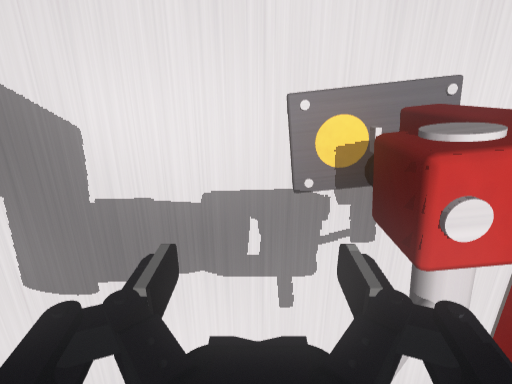

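The scene view shows the open pot at (231,148), with the bottle left of it at (200,137) and the can behind at (226,123). The press is at about (235,245) with its seat at (251,250). The tray is at (355,310), with the closed pot at (385,308). Next I'll measure these.

```bash
cat > m1.py <<'E'
from h import *
things=['pot','lid_top','bottle','can','shut_pot','tray','seat','press','ram_foot','lever_grip','pivot']
rays={}
for n in ['scene','side']:
    T,ci=T_of(n); z=np.load('/tmp/%s0.npz'%n); C=cloud(n,z['d'],T,ci)
    for t in things:
        m=mark_of(n,t)
        for q in m[:2]:
            px=q['pixel']; u,v=int(round(px[0])),int(round(px[1]))
            print(n,t,round(q['p'],2),np.round(px,1),'depthpt',np.round(C[v,u],3) if 0<=v<384 and 0<=u<512 else None)
        if m: rays.setdefault(t,[]).append(ray(n,m[0]['pixel'],T,ci))
for t,rr in rays.items():
    if len(rr)>1: p,res=tri(rr); print(t,np.round(p,4),np.round(res,4))
E
python3 m1.py
```

```text
scene pot 0.73 [229.7 153.3] depthpt [ 0.52  -0.342  0.043]
scene lid_top 0.41 [234.1 142.8] depthpt [ 0.491 -0.361  0.064]
scene bottle 0.88 [204.5 152.4] depthpt [ 0.593 -0.407  0.031]
scene bottle 0.2 [231.5 152.7] depthpt [ 0.512 -0.342  0.04 ]
scene can 0.94 [225.7 134.5] depthpt [ 0.477 -0.448  0.032]
scene shut_pot 0.79 [378.9 315.3] depthpt [0.485 0.386 0.048]
scene tray 0.67 [355.8 309.4] depthpt [0.506 0.334 0.005]
scene seat 0.89 [252.7 251.8] depthpt [0.658 0.035 0.018]
scene press 0.68 [249.7 250.5] depthpt [0.661 0.022 0.015]
scene lever_grip 0.87 [255.1 138.9] depthpt [ 0.562 -0.111  0.321]
scene lever_grip 0.16 [251.6 250.4] depthpt [0.655 0.025 0.014]
scene pivot 0.97 [215.1 188.1] depthpt [ 0.629 -0.261 -0.002]
side pot 0.93 [272.6 338.3] depthpt [ 0.484 -0.397  0.036]
side bottle 0.82 [319.1 348. ] depthpt [ 0.576 -0.461  0.033]
side can 0.61 [276.4 377.5] depthpt [ 0.444 -0.509  0.058]
side shut_pot 0.78 [187.2 189.2] depthpt [0.442 0.352 0.021]
side tray 0.9 [204.4 187.9] depthpt [0.508 0.355 0.006]
side seat 0.77 [274.9 226.8] depthpt [0.666 0.021 0.014]
side press 0.8 [268.4 230.6] depthpt [0.634 0.005 0.019]
side ram_foot 0.38 [273.5 192.3] depthpt [ 0.646 -0.016  0.185]
side lever_grip 0.87 [259.5 182.3] depthpt [ 0.555 -0.139  0.318]
side lever_grip 0.59 [277.3 377.3] depthpt [ 0.447 -0.509  0.06 ]
side pivot 0.6 [301.4 203.1] depthpt [0.749 0.    0.105]
pot [ 0.4975 -0.3757  0.0015] [0.0053 0.0053]
bottle [ 0.5846 -0.438  -0.0019] [0.0058 0.0058]
can [ 0.4618 -0.4759 -0.    ] [0.002 0.002]
shut_pot [ 0.4533  0.3819 -0.0041] [0.0062 0.0062]
tray [0.5092 0.3374 0.0164] [0.003 0.003]
seat [0.6618 0.0282 0.0118] [0.0061 0.0061]
press [0.6509 0.0209 0.0026] [0.0086 0.0086]
lever_grip [ 0.5568 -0.1236  0.3081] [0.0027 0.0027]
pivot [ 0.6928 -0.1122  0.1949] [0.001 0.001]
```

```bash
cat > m2.py <<'E'
from h import *
for n in ['scene','side']:
    T,ci=T_of(n); z=np.load('/tmp/%s0.npz'%n); C=cloud(n,z['d'],T,ci)
    for t in ['pot','bottle','can','shut_pot','tray','press','lever']:
        g=regions_of(n,t)
        for q in g[:2]:
            P=C[q['pixels']&(z['d']>0)]
            if len(P)<5: continue
            top=np.percentile(P[:,2],98)
            Pt=P[P[:,2]>top-0.012]
            print(n,t,round(q['p'],2),np.round(q['pixel'],0),len(P),'zmax',round(top,3),'min',np.round(np.percentile(P,2,axis=0),3),'max',np.round(np.percentile(P,98,axis=0),3),'topmean',np.round(Pt.mean(0),3))
E
python3 m2.py
```

```text
scene pot 0.7 [233. 149.] 323 zmax 0.069 min [ 0.479 -0.389  0.006] max [ 0.533 -0.337  0.069] topmean [ 0.505 -0.366  0.065]
scene bottle 0.8 [198. 135.] 627 zmax 0.201 min [ 0.567 -0.449  0.007] max [ 0.621 -0.406  0.201] topmean [ 0.594 -0.433  0.198]
scene bottle 0.73 [240. 240.] 5325 zmax 0.319 min [ 0.56  -0.143  0.009] max [0.794 0.092 0.319] topmean [ 0.564 -0.116  0.317]
scene can 0.95 [227. 122.] 547 zmax 0.117 min [ 0.417 -0.603 -0.001] max [ 0.493 -0.445  0.117] topmean [ 0.462 -0.475  0.114]
scene can 0.56 [352. 311.] 4328 zmax 0.029 min [0.392 0.225 0.   ] max [0.629 0.455 0.029] topmean [0.512 0.348 0.025]
scene shut_pot 0.72 [380. 310.] 595 zmax 0.065 min [0.433 0.35  0.008] max [0.486 0.407 0.065] topmean [0.459 0.378 0.061]
scene tray 0.82 [352. 312.] 4461 zmax 0.029 min [ 0.393  0.225 -0.   ] max [0.629 0.457 0.029] topmean [0.509 0.347 0.025]
scene tray 0.3 [225. 122.] 521 zmax 0.117 min [ 0.434 -0.504  0.007] max [ 0.493 -0.445  0.117] topmean [ 0.462 -0.475  0.114]
scene press 0.74 [237. 236.] 5148 zmax 0.319 min [ 0.563 -0.128  0.011] max [0.794 0.092 0.319] to
[... 594 characters left out ...]
28 -0.513  0.026] max [ 0.487 -0.457  0.117] topmean [ 0.459 -0.484  0.114]
side shut_pot 0.85 [188. 184.] 318 zmax 0.066 min [0.425 0.341 0.004] max [0.484 0.396 0.066] topmean [0.454 0.369 0.061]
side shut_pot 0.18 [322. 326.] 1397 zmax 0.201 min [ 0.563 -0.468  0.008] max [ 0.614 -0.423  0.201] topmean [ 0.591 -0.442  0.198]
side tray 0.58 [210. 190.] 1420 zmax 0.03 min [0.388 0.208 0.001] max [0.634 0.43  0.03 ] topmean [0.509 0.307 0.029]
side press 0.77 [286. 200.] 3795 zmax 0.32 min [ 0.552 -0.167  0.003] max [0.792 0.081 0.32 ] topmean [ 0.558 -0.135  0.317]
side lever 0.68 [266. 183.] 403 zmax 0.323 min [ 0.546 -0.181  0.22 ] max [ 0.663 -0.067  0.323] topmean [ 0.558 -0.131  0.318]
```

```bash
cat > m3.py <<'E'
from h import *
def fitc(P):
    # min enclosing circle of xy after trimming
    c,rad=cv2.minEnclosingCircle(P[:,:2].astype(np.float32)); return np.round(c,4),round(rad,4),np.round(P.mean(0),4),len(P)
print(sensors.observe()['time'])
for n in ['scene','side','wrist']:
    z=np.load('/tmp/%s0.npz'%n); T=z['T']; _,ci=T_of(n); C=cloud(n,z['d'],T,ci)
    hsv=cv2.cvtColor(z['p'],cv2.COLOR_RGB2HSV); H,S,V=[hsv[...,i].astype(int) for i in range(3)]
    ok=z['d']>0
    yel=ok&(H>15)&(H<30)&(S>150)&(C[...,2]<0.03)&(C[...,2]>0.0)&(abs(C[...,0]-.66)<.06)&(abs(C[...,1]-.02)<.07)
    if yel.any(): print(n,'seat',fitc(C[yel]))
    for nm,(x,y),zz in [('lid',(.502,-.371),.065),('shutlid',(.456,.374),.062)]:
        g=ok&(H>50)&(H<75)&(S>120)&(abs(C[...,2]-zz)<.008)&(np.hypot(C[...,0]-x,C[...,1]-y)<.05)
        if g.any(): print(n,nm,fitc(C[g]),np.round(np.median(C[g][:,2]),4))
    # tray rim
    m=ok&(C[...,2]>.022)&(C[...,2]<.034)&(C[...,0]>.36)&(C[...,0]<.66)&(C[...,1]>.18)&(C[...,1]<.5)
    m&=~(np.hypot(C[...,0]-.456,C[...,1]-.374)<.042)
    if m.sum()>50:
        rc=cv2.minAreaRect(C[m][:,:2].astype(np.float32)); print(n,'tray',np.round(rc[0],4),np.round(rc[1],4),rc[2],m.sum())
    m=ok&(C[...,2]>.010)&(C[...,2]<.020)&(C[...,0]>.55)&(C[...,0]<.85)&(C[...,1]>-.1)&(C[...,1]<.15)
    if m.sum()>50:
        rc=cv2.minAreaRect(C[m][:,:2].astype(np.float32)); print(n,'base',np.round(rc[0],4),np.round(rc[1],4),rc[2],m.sum())
    m=ok&(C[...,2]>.234)&(C[...,2]<.246)&(C[...,0]>.6)&(C[...,0]<.85)&(C[...,1]>-.06)&(C[...,1]<.13)&(S>120)
    if m.sum()>50:
        rc=cv2.minAreaRect(C[m][:,:2].astype(np.float32)); print(n,'headtop',np.round(rc[0],4),np.round(rc[1],4),rc[2],m.sum(),np.median(C[m][:,2]))
    m=ok&(C[...,2]>.290)&(C[...,2]<.33)&(C[...,0]>.5)&(C[...,0]<.62)&(C[...,1]>-.22)&(C[...,1]<-.04)&(V<60)
    if m.sum()>20:
        rc=cv2.minAreaRect(C[m][:,:2].astype(np.float32)); print(n,'bar',np.round(rc[0],4),np.round(rc[1],4),rc[2],m.sum(),np.round(C[m].max(0),3),np.round(C[m].min(0),3))
E
python3 m3.py
```

```text
1.95
scene seat (array([0.6576, 0.0239]), 0.0374, array([0.6556, 0.0229, 0.0155]), 332)
scene lid (array([ 0.5041, -0.3673]), 0.0272, array([ 0.5041, -0.3671,  0.0653]), 107) 0.0652
scene shutlid (array([0.4568, 0.3764]), 0.025, array([0.4573, 0.377 , 0.0626]), 256) 0.0626
scene tray [0.5117 0.3391] [0.1522 0.2411] 47.068885803222656 553
scene base [0.6957 0.0271] [0.21   0.1317] 6.039620399475098 1721
scene headtop [0.7067 0.0295] [0.1369 0.0703] 7.011643409729004 1135 0.23967010201358763
scene bar [ 0.5628 -0.1211] [0.0213 0.1085] 6.411105632781982 254 [ 0.577 -0.067  0.325] [ 0.546 -0.174  0.304]
side seat (array([0.6573, 0.0201]), 0.0345, array([0.6556, 0.022 , 0.0159]), 179)
side lid (array([ 0.5015, -0.3704]), 0.0269, array([ 0.5015, -0.3709,  0.0649]), 283) 0.065
side shutlid (array([0.4544, 0.3735]), 0.0269, array([0.455 , 0.3748, 0.063 ]), 75) 0.063
side tray [0.512  0.3378] [0.1629 0.2445] 47.11977005004883 257
side base [0.6945 0.0235] [0.2117 0.1352] 6.611260890960693 1190
side headtop [0.7038 0.0243] [0.1401 0.0742] 4.3987956047058105 510 0.23956172088826766
side bar [ 0.5606 -0.127 ] [0.0244 0.1125] 6.553764343261719 274 [ 0.576 -0.072  0.324] [ 0.544 -0.183  0.298]
wrist seat (array([0.6565, 0.0206]), 0.0339, array([0.6566, 0.0217, 0.0156]), 2175)
wrist base [0.6961 0.0245] [0.2097 0.1305] 6.03598690032959 11018
wrist headtop [0.6618 0.0226] [0.0525 0.0685] 6.4767680168151855 9016 0.2396861957761691
```

```bash
cat > plan.py <<'E'
from h import *
from scipy.spatial.transform import Slerp
def ori(phi,lean):
    phi,lean=np.radians(phi),np.radians(lean)
    h=np.array([np.cos(phi),np.sin(phi),0]);u=np.array([0,0,1.])
    x=h*np.sin(lean)-u*np.cos(lean); z=h*np.cos(lean)+u*np.sin(lean); y=np.cross(z,x)
    return R.from_matrix(np.stack([x,y,z],1))
def plan(wps,step=0.045,ang=8.0,cur=None,dec=4):
    """wps: list of (tcp pos,R[,step]) straight line+slerp"""
    s=sensors.observe()
    p,q=(np.array(s['tool_pos']),R.from_quat(s['ee_rot'])) if cur is None else cur
    rows=[]
    for w in wps:
        st=w[2] if len(w)>2 else step
        tp,tq=np.array(w[0]),w[1]
        n=max(1,int(np.ceil(np.linalg.norm(tp-p)/st)),int(np.ceil(np.degrees((q.inv()*tq).magnitude())/ang)))
        sl=Slerp([0,1],R.concatenate([q,tq])); p0=p.copy()
        for i in range(1,n+1):
            a=p0+(tp-p0)*i/n; b=sl(i/n)
            d=np.round(q.inv().apply(a-p),dec); rv=np.round(np.degrees((q.inv()*b).as_rotvec()),2)
            rows.append(' '.join('%g'%v for v in np.r_[d,rv]+0.0))
            p=p+q.apply(d); q=q*R.from_rotvec(np.radians(rv))
        print('  wp',np.round(tp,3),n,'rows')
    for i in range(0,len(rows),8): print('; '.join(rows[i:i+8]))
    print(len(rows),'t',s['time'])
def st():
    s=sensors.observe(); q=R.from_quat(s['ee_rot']).as_matrix()
    print('t',round(s['time'],2),'pos',np.round(s['tool_pos'],4),'x',np.round(q[:,0],3),'z',np.round(q[:,2],3),'F',np.round(s['ft_force'],2),'g',round(s['grip_width'],3),'q',np.round(s['joint_positions'],3))
E
python3 - <<'E'
from plan import *
o=ori(-40,45); x=o.as_matrix()[:,0]; g=np.array([.503,-.3695,.030])-0.003*x
print(g)
plan([([.43,0,.23],ori(-80,0)),([.40,-.20,.20],ori(-60,20)),(g-.10*x,o)])
E
```

```text
[ 0.50137497 -0.36813644  0.03212132]
  wp [0.43 0.   0.23] 3 rows
  wp [ 0.4 -0.2  0.2] 5 rows
  wp [ 0.447 -0.323  0.103] 4 rows
0 -0.04 0 -3.33 0 0; -0.0001 -0.0399 -0.0023 -3.34 0 0; 0 -0.0398 -0.0047 -3.33 0 0; 0.006 -0.0128 0.0384 -3.96 -3.96 0.7; 0.0084 -0.0156 0.0368 -3.96 -3.96 0.7; 0.0107 -0.0181 0.0351 -3.96 -3.96 0.69; 0.0129 -0.0207 0.0329 -3.96 -3.95 0.7; 0.0147 -0.0229 0.0304 -3.96 -3.96 0.7
0.0339 -0.0051 0.0222 -4.25 -6.19 2.71; 0.0358 -0.0083 0.0179 -4.25 -6.18 2.7; 0.037 -0.0112 0.0133 -4.25 -6.19 2.71; 0.0376 -0.0137 0.0083 -4.25 -6.19 2.71
12 t 1.95
```

>>> carry_out(commands="0 -0.04 0 -3.33 0 0; -0.0001 -0.0399 -0.0023 -3.34 0 0; 0 -0.0398 -0.0047 -3.33 0 0; 0.006 -0.0128 0.0384 -3.96 -3.96 0.7; 0.0084 -0.0156 0.0368 -3.96 -3.96 0.7; 0.0107 -0.0181 0.0351 -3.96 -3.96 0.69; 0.0129 -0.0207 0.0329 -3.96 -3.95 0.7; 0.0147 -0.0229 0.0304 -3.96 -3.96 0.7", fingers=1)

```text
time: 2.75
tool_pos: [0.3998, -0.2013, 0.2002]
ee_rot: [0.285, 0.496, -0.409, 0.711]
ft_force: [0.6, -0.4, -0.1]
grip_width: 0.997
```

```bash
cat > m4.py <<'E'
from plan import *
import sys
tag=sys.argv[1]
T,ci=T_of('wrist'); p,d=viewer.capture('wrist'); save('wrist_%s.png'%tag,p); np.savez('/tmp/wrist_%s.npz'%tag,p=p,d=d,T=T)
C=cloud('wrist',d,T,ci); ok=d>0
hsv=cv2.cvtColor(p,cv2.COLOR_RGB2HSV); H,S,V=[hsv[...,i].astype(int) for i in range(3)]
g=ok&(H>50)&(H<75)&(S>120)&(C[...,2]>.05)&(C[...,2]<.09)
if g.any():
    P=C[g]; c,rad=cv2.minEnclosingCircle(P[:,:2].astype(np.float32)); print('lid',np.round(c,4),round(rad,4),np.round(np.median(P,axis=0),4),len(P))
s=C[...,2]
for nm,q in [('green tall',ok&(H>50)&(H<85)&(S>80)&(s>.1)),('orange',ok&(H<15)&(S>120)&(s>.02))]:
    if q.any(): print(nm,np.round(np.percentile(C[q],2,axis=0),3),np.round(np.percentile(C[q],98,axis=0),3),q.sum())
st()
E
python3 m4.py a
```

```text
lid [ 0.5023 -0.3697] 0.026 [ 0.5019 -0.3688  0.0653] 620
green tall [ 0.346 -0.443  0.121] [ 0.609 -0.216  0.265] 405
orange [ 0.429 -0.48   0.021] [ 0.487 -0.344  0.11 ] 2394
t 2.8 pos [ 0.3983 -0.2041  0.1989] x [ 0.173 -0.301 -0.938] z [ 0.475 -0.808  0.347] F [-1.1   0.7  -1.31] g 1.002 q [-0.463  0.092  2.123 -0.322  0.653 -0.764]
```

View pics/wrist_a.png

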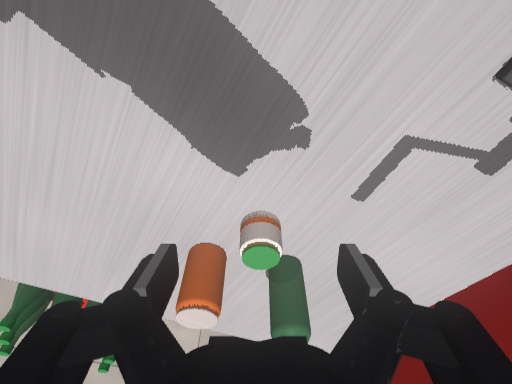

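```bash
cat >> plan.py <<'E'
def log():
    import json; s=sensors.observe()
    open('/tmp/log.jsonl','a').write(json.dumps([list(map(float,s['joint_positions'])),list(map(float,s['tool_pos'])),list(map(float,s['ee_rot']))])+'\n')
E
python3 - <<'E'
from plan import *
import json
open('/tmp/log.jsonl','a').write(json.dumps([[-8.46039934e-02,  3.51116124e-01,  1.65226414e+00,  2.73309875e-05, 1.13908015e+00, -8.46126635e-02],[5.49754587e-01, 5.08258104e-05, 2.29485005e-01],[ 0.49980952,  0.50023942, -0.50019177,  0.4997591 ]])+'\n')
log()
o=ori(-40,32); x=o.as_matrix()[:,0]; g=np.array([.5025,-.3695,.033])-0.003*x
plan([(g-.10*x,o)])
E
```

```text
wp [ 0.461 -0.334  0.12 ] 4 rows
0.0309 -0.0029 0.0269 -4.39 -2.9 2.21; 0.0321 -0.0062 0.025 -4.38 -2.89 2.21; 0.033 -0.0092 0.0227 -4.39 -2.9 2.21; 0.0337 -0.0122 0.0203 -4.38 -2.9 2.22
4 t 2.8
```

>>> carry_out(commands="0.0309 -0.0029 0.0269 -4.39 -2.9 2.21; 0.0321 -0.0062 0.025 -4.38 -2.89 2.21; 0.033 -0.0092 0.0227 -4.39 -2.9 2.21; 0.0337 -0.0122 0.0203 -4.38 -2.9 2.22")

```text
time: 3.2
tool_pos: [0.4557, -0.3148, 0.1279]
ee_rot: [0.185, 0.463, -0.309, 0.81]
ft_force: [1.0, 0.4, 0.8]
grip_width: 1.0
```

```bash
cat > fk.py <<'E'
from plan import *
import json
from scipy.optimize import least_squares
def load():
    D=[json.loads(l) for l in open('/tmp/log.jsonl')]; return D
def fk(q,P):
    a,d,off,L2,L3,e,L=P
    R1=R.from_euler('z',q[0]);R2=R1*R.from_euler('y',q[1]);R3=R2*R.from_euler('y',q[2]);R4=R3*R.from_euler('z',q[3]);R5=R4*R.from_euler('y',q[4]);R6=R5*R.from_euler('z',q[5])
    p=R1.apply([a,off,d])+R2.apply([0,0,L2])+R3.apply([e,0,L3])+R6.apply([0,0,L])
    return p,R6
def fit():
    D=load()
    C=[(fk(q,np.zeros(7))[1].inv()*R.from_quat(r)) for q,p,r in D]
    P0=np.array([0.1,.4,.047,.45,.42,0,.3])
    f=lambda P: np.r_[np.concatenate([fk(q,P)[0]-p for q,p,r in D])*1000,(P-P0)*0.05]
    s=least_squares(f,P0)
    return s.x,C,np.abs(s.fun[:-7]).max()
if __name__=='__main__':
    log(); st()
    P,C,e=fit(); print(np.round(P,4),'maxerr mm',e); print([np.round(c.as_matrix(),3).tolist() for c in C])
E
python3 fk.py
```

```text
t 3.2 pos [ 0.4557 -0.3148  0.1279] x [ 0.381 -0.33  -0.864] z [ 0.635 -0.587  0.503] F [1.01 0.36 0.77] g 1.0 q [-0.681  0.345  2.09  -0.094  0.18  -1.422]
[-0.      0.2587  0.0465  0.4873  0.4378  0.0407  0.2663] maxerr mm 2.896895334725258e-06
[[[0.0, -1.0, -0.0], [0.0, 0.0, -1.0], [1.0, 0.0, 0.0]], [[-0.0, -1.0, -0.0], [0.0, 0.0, -1.0], [1.0, -0.0, 0.0]], [[-0.0, -1.0, -0.0], [-0.0, 0.0, -1.0], [1.0, -0.0, -0.0]]]
```

```bash
cat > ik.py <<'E'
from fk import *
P,Cs,_=fit(); CC=Cs[0]
LIM=np.array([[-2.75,2.75],[-.79,2.1],[.01,2.65],[-1.57,4.71],[.07,3.14],[-2.87,2.87]])
def ik(p,o,flipx=False):
    """all solutions"""
    if flipx: o=o*R.from_euler('x',180,degrees=True)
    R6=o*CC.inv(); w=np.array(p)-R6.apply([0,0,P[6]])
    a,d,off,L2,L3,e,L=P
    out=[]
    rr=np.hypot(w[0],w[1]); 
    r=np.sqrt(rr**2-off**2); q1=np.arctan2(w[1],w[0])-np.arctan2(off,r)
    # r = L2 s2 + L3' sin(q23+..)
    Le=np.hypot(L3,e); be=np.arctan2(e,L3); zz=w[2]-d
    D=np.hypot(r,zz); c=(D**2-L2**2-Le**2)/(2*L2*Le)
    if abs(c)>1: return []
    for k in (np.arccos(c),):
        q2=np.arctan2(r,zz)-np.arctan2(Le*np.sin(k),L2+Le*np.cos(k)); q3=k-be
        Rw=(R.from_euler('z',q1)*R.from_euler('y',q2+q3)).inv()*R6
        M=Rw.as_matrix()
        q5=np.arctan2(np.hypot(M[0,2],M[1,2]),M[2,2]); q4=np.arctan2(M[1,2],M[0,2]); q6=np.arctan2(M[2,1],-M[2,0])
        for k4 in (-1,0,1):
            for k6 in (-1,0,1):
                q=np.array([q1,q2,q3,q4+2*np.pi*k4,q5,q6+2*np.pi*k6])
                if np.all(q>=LIM[:,0]-1e-6)&np.all(q<=LIM[:,1]+1e-6): out.append(q)
    return out
def show(lbl,p,o):
    for f in (False,True):
        S=ik(p,o,f); print(lbl,'flip' if f else '', [np.round(s,2).tolist() for s in S])
E
python3 - <<'E'
from ik import *
s=sensors.observe(); print(np.round(ik(s['tool_pos'],R.from_quat(s['ee_rot'])),3))
for phi in (-20,-30,-40,-50,-60):
  for lean in (20,32,45):
    o=ori(phi,lean);x=o.as_matrix()[:,0]; g=np.array([.5025,-.3695,.032])-.003*x
    show(('pot',phi,lean),g,o)
for lean in (32,40,45):
    o=ori(6.2,lean);x=o.as_matrix()[:,0]; g=np.array([.6565,.021,.047])-.003*x
    for b in (0,.1,): show(('seat',lean,b),g-b*np.array([.994,.108,0]),o)
E
```

```text
[[-0.681  0.345  2.09  -0.094  0.18  -1.422]]
('pot', -20, 20)  [[-0.77, 0.64, 1.82, 0.38, 0.39, -2.32]]
('pot', -20, 20) flip [[-0.77, 0.64, 1.82, 0.38, 0.39, 0.82]]
('pot', -20, 32)  []
('pot', -20, 32) flip [[-0.81, 0.63, 1.95, 1.36, 0.24, -0.18]]
('pot', -20, 45)  [[-0.86, 0.67, 2.06, 2.25, 0.46, 2.03]]
('pot', -20, 45) flip [[-0.86, 0.67, 2.06, 2.25, 0.46, -1.12]]
('pot', -30, 20)  [[-0.74, 0.63, 1.83, 0.22, 0.34, -1.98]]
('pot', -30, 20) flip [[-0.74, 0.63, 1.83, 0.22, 0.34, 1.16]]
('pot', -30, 32)  []
('pot', -30, 32) flip [[-0.76, 0.62, 1.96, 1.51, 0.13, -0.14]]
('pot', -30, 45)  [[-0.79, 0.67, 2.08, 2.66, 0.41, 1.83]]
('pot', -30, 45) flip [[-0.79, 0.67, 2.08, 2.66, 0.41, -1.32]]
('pot', -40, 20)  [[-0.71, 0.63, 1.83, 0.01, 0.33, -1.59]]
('pot', -40, 20) flip [[-0.71, 0.63, 1.83, 0.01, 0.33, 1.55]]
('pot', -40, 32)  []
('pot', -40, 32) flip []
('pot', -40, 45)  [[-0.71, 0.66, 2.08, 3.11, 0.39, 1.59]]
('pot', -40, 45) flip [[-0.71, 0.66, 2.08, 3.11, 0.39, -1.56]]
('pot', -50, 20)  [[-0.68, 0.63, 1.83, -0.2, 0.34, -1.21]]
('pot', -50, 20) flip [[-0.68, 0.63, 1.83, -0.2, 0.34, 
[... 554 characters left out ...]
[[-0.08, 0.63, 1.88, 0.89, 0.13, -2.61]]
('seat', 32, 0) flip [[-0.08, 0.63, 1.88, 0.89, 0.13, 0.53]]
('seat', 32, 0.1)  [[-0.12, 0.52, 2.13, 2.01, 0.14, 2.5]]
('seat', 32, 0.1) flip [[-0.12, 0.52, 2.13, 2.01, 0.14, -0.64]]
('seat', 40, 0)  [[-0.09, 0.64, 1.96, 2.42, 0.19, 2.13]]
('seat', 40, 0) flip [[-0.09, 0.64, 1.96, 2.42, 0.19, -1.01]]
('seat', 40, 0.1)  [[-0.14, 0.55, 2.2, 2.63, 0.34, 1.86]]
('seat', 40, 0.1) flip [[-0.14, 0.55, 2.2, 2.63, 0.34, -1.28]]
('seat', 45, 0)  [[-0.1, 0.66, 2.0, 2.67, 0.33, 1.87]]
('seat', 45, 0) flip [[-0.1, 0.66, 2.0, 2.67, 0.33, -1.27]]
('seat', 45, 0.1)  [[-0.15, 0.58, 2.24, 2.74, 0.49, 1.75]]
('seat', 45, 0.1) flip [[-0.15, 0.58, 2.24, 2.74, 0.49, -1.4]]
```

```bash
cat > jp.py <<'E'
from ik import *
VL=np.array([2.22,2.22,2.79,3.14,3.14,3.14])*.1*.65
PTS=np.array([[a,b,c] for a in (22,0,-25) for b in (-57,0,57) for c in (-11,11)]+[[a,b,c] for a in (-51,-90,-150) for b in (-43,43) for c in (-43,43)]+[[-144,b,-100] for b in(-25,25)]+[[-120,b,-100] for b in(-25,25)])/1000.
PR=np.array([.6563,.0205]);YAW=np.radians(6.2)
def topress(p): 
    d=np.asarray(p)[...,:2]-PR; c,s=np.cos(YAW),np.sin(YAW)
    return np.stack([c*d[...,0]+s*d[...,1],-s*d[...,0]+c*d[...,1],np.asarray(p)[...,2]],-1)
def frompress(p):
    c,s=np.cos(YAW),np.sin(YAW); return np.array([PR[0]+c*p[0]-s*p[1],PR[1]+s*p[0]+c*p[1],p[2]])
BP=np.array([topress(frompress([-110,-80-11*k,310]/np.array(1000.))) for k in range(11)])
def bodyclear(p,o,lever=0.):
    W=p+o.apply(PTS); 
    zmin=W[:,2].min()
    def cyl(c,h):
        m=W[:,2]<h; return np.hypot(*(W[m][:,:2]-c).T).min() if m.any() else 9
    b=cyl([.590,-.438],.21)-.03; c=cyl([.4605,-.479],.125)-.033
    Q=topress(W); th=np.radians(40)-lever; bx,bz=.02-.17*np.cos(th),.2+.17*np.sin(th)
    # bar distance, bar as segment
    yy=np.clip(Q[:,1],-.19,-.08); db=np.sqrt((Q[:,0]-bx)**2+(Q[:,2]-bz)**2+(Q[:,1]-yy)**2).min()-.012
    # head box
    hx=np.maximum(np.maximum(-.02-Q[:,0],Q[:,0]-.12),0);hy=np.maximum(abs(Q[:,1])-.035,0);hz=np.maximum(np.maximum(.165-Q[:,2],Q[:,2]-.24),0)
    hd=np.sqrt(hx**2+hy**2+hz**2).min()
    fx=np.maximum(np.hypot(Q[:,0],Q[:,1])-.018,0); fz=np.maximum(.145-Q[:,2],0); fd=np.hypot(fx,fz).min()
    return zmin,b,c,db,hd,fd
def rows_j(qs,cur=None,lever=0.):
    """qs: list of joint via points"""
    s=sensors.observe(); 
    p,o=(np.array(s['tool_pos']),R.from_quat(s['ee_rot'])) if cur is None else cur
    q=ik(p,o)[0]; rows=[]; worst=np.full(6,9.)
    full=[q]+[np.array(v) for v in qs]
    for a,b in zip(full[:-1],full[1:]):
        t=0.
        while t<1-1e-9:
            lo,hi=0,1-t
            def okf(dt):
                qq=a+(b-a)*(t+dt); pp,r6=fk(qq,P); oo=r6*CC
                return np.linalg.norm(pp-p)<.046 and np.degrees((o.inv()*oo).magnitude())<8.3 and np.all(abs(qq-q)<VL)
            if okf(hi): dt=hi
            else:
                for _ in range(25):
                    m=(lo+hi)/2
                    if okf(m): lo=m
                    else: hi=m
                dt=lo
                if dt<1e-3: print('STUCK',t); return
            t+=dt; qq=a+(b-a)*t; pp,r6=fk(qq,P); oo=r6*CC
            d=np.round(o.inv().apply(pp-p),4); rv=np.round(np.degrees((o.inv()*oo).as_rotvec()),2)
            rows.append(' '.join('%g'%v for v in np.r_[d,rv]+0.0))
            p=p+o.apply(d); o=o*R.from_rotvec(np.radians(rv)); q=qq
            worst=np.minimum(worst,bodyclear(p,o,lever))
    for i in range(0,len(rows),8): print('; '.join(rows[i:i+8]))
    print(len(rows),'t',s['time'],'end',np.round(p,4),'worst z,bottle,can,bar,head,foot',np.round(worst,3))
E
python3 - <<'E'
from jp import *
o=ori(-40,45);x=o.as_matrix()[:,0]; g=np.array([.5025,-.3695,.032])-.003*x
qg=ik(g-.11*x,o)[0]; print(np.round(qg,3))
q0=ik(sensors.observe()['tool_pos'],R.from_quat(sensors.observe()['ee_rot']))[0]
m=(q0+qg)/2; m[4]=.35; m[1]-=.2
rows_j([m,qg])
E
```

```text
[-0.717  0.398  2.267  3.099  0.309  1.599]
-0.0032 0.0029 -0.0022 8.26 0.36 0.69; -0.0031 0.0029 -0.0024 8.26 0.42 0.71; -0.0032 0.0029 -0.0027 8.25 0.48 0.73; -0.0031 0.003 -0.003 8.25 0.56 0.74; -0.0031 0.0029 -0.0033 8.24 0.62 0.75; -0.0031 0.0029 -0.0036 8.24 0.71 0.73; -0.0032 0.0028 -0.0039 8.23 0.79 0.73; -0.0031 0.0027 -0.0043 8.22 0.87 0.71
-0.0031 0.0025 -0.0045 8.22 0.96 0.67; -0.0031 0.0023 -0.005 8.21 1.04 0.64; -0.0031 0.0021 -0.0052 8.2 1.13 0.58; -0.0031 0.0018 -0.0056 8.2 1.21 0.52; -0.0031 0.0015 -0.0059 8.19 1.29 0.44; -0.0031 0.0011 -0.0062 8.18 1.37 0.37; -0.0031 0.0007 -0.0065 8.17 1.43 0.27; -0.0031 0.0003 -0.0067 8.16 1.5 0.17
-0.0031 -0.0001 -0.0068 8.15 1.55 0.06; -0.0031 -0.0007 -0.0071 8.15 1.6 -0.05; -0.0031 -0.0013 -0.0072 8.14 1.63 -0.18; -0.0031 -0.0017 -0.0073 8.13 1.65 -0.31; -0.0032 -0.0024 -0.0073 8.12 1.67 -0.45; -0.0009 -0.0009 -0.0023 2.54 0.52 -0.17; 0.0033 0.0019 0.0002 8.27 0.68 0.03; 0.0032 0.0025 0 8.27 0.69 0.05
0.0032 0.003 -0.0004 8.27 0.7 0.06; 0.003 0.0034 -0.0007 8.27 0.73 0.06; 0.003 0.0037 -0.0013 8.27 0.76 0.06; 0.0028 0.004 -0.0018 8.26 0.8 0.06; 0.0028 0.0042 -0.0025 8.26 0.84 0.04; 0.0027 0.0043 -0.0033 8.25 0.89 0.02; 0.0026 0.0042 -0.0039 8.25 0.94 -0.02; 0.0026 0.004 -0.0047 8.24 0.98 -0.07
0.0025 0.0038 -0.0055 8.23 1.04 -0.13; 0.0024 0.0034 -0.0062 8.23 1.08 -0.19; 0.0024 0.0028 -0.0069 8.22 1.12 -0.28; 0.0023 0.0022 -0.0075 8.21 1.14 -0.37; 0.0023 0.0014 -0.0081 8.2 1.17 -0.47; 0.0022 0.0006 -0.0085 8.2 1.18 -0.58; 0.0023 -0.0004 -0.009 8.19 1.18 -0.7; 0.0021 -0.0013 -0.0091 8.18 1.15 -0.81
0.0022 -0.0025 -0.0093 8.17 1.13 -0.95; 0.0021 -0.0035 -0.0092 8.16 1.07 -1.06; 0.0022 -0.0046 -0.0091 8.15 1.01 -1.19; 0.0013 -0.0035 -0.0052 4.96 0.57 -0.79
44 t 3.2 end [ 0.4413 -0.3182  0.1119] worst z,bottle,can,bar,head,foot [0.089 0.092 0.071 0.058 0.203 0.225]
```

>>> carry_out(commands="-0.0032 0.0029 -0.0022 8.26 0.36 0.69; -0.0031 0.0029 -0.0024 8.26 0.42 0.71; -0.0032 0.0029 -0.0027 8.25 0.48 0.73; -0.0031 0.003 -0.003 8.25 0.56 0.74; -0.0031 0.0029 -0.0033 8.24 0.62 0.75; -0.0031 0.0029 -0.0036 8.24 0.71 0.73; -0.0032 0.0028 -0.0039 8.23 0.79 0.73; -0.0031 0.0027 -0.0043 8.22 0.87 0.71")

```text
time: 4.0
tool_pos: [0.4606, -0.2753, 0.1486]
ee_rot: [0.634, 0.24, -0.462, 0.572]
ft_force: [-0.1, 0.3, -0.0]
grip_width: 1.001
```

```bash
python3 - <<'E'
from jp import *
log();st(); s=sensors.observe(); print(np.linalg.norm(fk(s['joint_positions'],P)[0]-s['tool_pos']))
E
```

```text
t 4.0 pos [ 0.4606 -0.2753  0.1486] x [ 0.458 -0.224 -0.86 ] z [-0.311 -0.947  0.081] F [-0.08  0.29 -0.05] g 1.001 q [-0.684  0.275  2.123  0.493  0.248 -0.837]
3.687025106854076e-09
```

Tracking is good, so I'll continue.

>>> carry_out(commands="-0.0031 0.0025 -0.0045 8.22 0.96 0.67; -0.0031 0.0023 -0.005 8.21 1.04 0.64; -0.0031 0.0021 -0.0052 8.2 1.13 0.58; -0.0031 0.0018 -0.0056 8.2 1.21 0.52; -0.0031 0.0015 -0.0059 8.19 1.29 0.44; -0.0031 0.0011 -0.0062 8.18 1.37 0.37; -0.0031 0.0007 -0.0065 8.17 1.43 0.27; -0.0031 0.0003 -0.0067 8.16 1.5 0.17")

```text
time: 4.8
tool_pos: [0.4839, -0.2462, 0.1867]
ee_rot: [0.887, -0.021, -0.442, 0.132]
ft_force: [-0.0, 0.1, 1.2]
grip_width: 0.999
```

>>> carry_out(commands="-0.0031 -0.0001 -0.0068 8.15 1.55 0.06; -0.0031 -0.0007 -0.0071 8.15 1.6 -0.05; -0.0031 -0.0013 -0.0072 8.14 1.63 -0.18; -0.0031 -0.0017 -0.0073 8.13 1.65 -0.31; -0.0032 -0.0024 -0.0073 8.12 1.67 -0.45; -0.0009 -0.0009 -0.0023 2.54 0.52 -0.17; 0.0033 0.0019 0.0002 8.27 0.68 0.03; 0.0032 0.0025 0 8.27 0.69 0.05")

```text
time: 5.6
tool_pos: [0.5046, -0.2447, 0.2178]
ee_rot: [0.869, -0.213, -0.299, -0.331]
ft_force: [0.2, 0.3, 0.2]
grip_width: 1.001
```

>>> carry_out(commands="0.0032 0.003 -0.0004 8.27 0.7 0.06; 0.003 0.0034 -0.0007 8.27 0.73 0.06; 0.003 0.0037 -0.0013 8.27 0.76 0.06; 0.0028 0.004 -0.0018 8.26 0.8 0.06; 0.0028 0.0042 -0.0025 8.26 0.84 0.04; 0.0027 0.0043 -0.0033 8.25 0.89 0.02; 0.0026 0.0042 -0.0039 8.25 0.94 -0.02; 0.0026 0.004 -0.0047 8.24 0.98 -0.07")

```text
time: 6.4
tool_pos: [0.4992, -0.274, 0.1861]
ee_rot: [-0.563, 0.364, 0.087, 0.737]
ft_force: [0.2, -0.7, -0.1]
grip_width: 0.999
```

>>> carry_out(commands="0.0025 0.0038 -0.0055 8.23 1.04 -0.13; 0.0024 0.0034 -0.0062 8.23 1.08 -0.19; 0.0024 0.0028 -0.0069 8.22 1.12 -0.28; 0.0023 0.0022 -0.0075 8.21 1.14 -0.37; 0.0023 0.0014 -0.0081 8.2 1.17 -0.47; 0.0022 0.0006 -0.0085 8.2 1.18 -0.58; 0.0023 -0.0004 -0.009 8.19 1.18 -0.7; 0.0021 -0.0013 -0.0091 8.18 1.15 -0.81")

```text
time: 7.2
tool_pos: [0.4655, -0.3061, 0.1388]
ee_rot: [-0.089, 0.395, -0.189, 0.895]
ft_force: [-0.3, 0.1, 0.3]
grip_width: 1.004
```

>>> carry_out(commands="0.0022 -0.0025 -0.0093 8.17 1.13 -0.95; 0.0021 -0.0035 -0.0092 8.16 1.07 -1.06; 0.0022 -0.0046 -0.0091 8.15 1.01 -1.19; 0.0013 -0.0035 -0.0052 4.96 0.57 -0.79; 0 0 0 0 0 0")

```text
time: 7.7
tool_pos: [0.4414, -0.316, 0.1129]
ee_rot: [0.132, 0.36, -0.316, 0.868]
ft_force: [-0.1, 0.8, 0.5]
grip_width: 1.0
```

```bash
python3 m4.py b; python3 - <<'E'
from jp import *
s=sensors.observe()
o=ori(-40,45);x=o.as_matrix()[:,0]; g=np.array([.5025,-.3695,.032])-.003*x
plan([(g-.05*x,o),(g,o,.025)])
E
```

```text
lid [ 0.502  -0.3693] 0.0254 [ 0.5017 -0.3669  0.0653] 758
green tall [ 0.565 -0.446  0.11 ] [ 0.598 -0.41   0.168] 1522
orange [ 0.429 -1.795  0.022] [ 1.675 -0.235  0.31 ] 14838
t 7.75 pos [ 0.4416 -0.3161  0.1132] x [ 0.541 -0.453 -0.708] z [ 0.543 -0.454  0.706] F [ 0.11 -0.58  0.4 ] g 0.999 q [-0.712  0.393  2.268  3.106  0.304  1.593]
  wp [ 0.474 -0.345  0.069] 2 rows
  wp [ 0.501 -0.368  0.034] 2 rows
0.0308 -0.0009 0 0.04 -0.04 -0.02; 0.0309 -0.001 -0.0001 0.05 -0.04 -0.02; 0.025 0 0 0 0 0; 0.025 0 0 0 0 0
4 t 7.75
```

View pics/wrist_b.png

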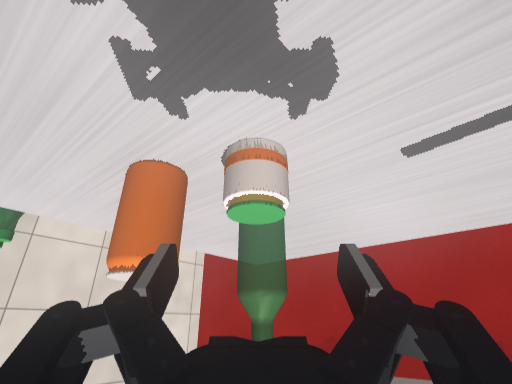

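The pot is centred between the fingers at about (256,180). The can at (148,215) is clear on the left and the bottle is behind. Going in.

>>> carry_out(commands="0.031 -0.001 0 0 0 0; 0.031 -0.001 0 0 0 0; 0.025 0 0 0 0 0; 0.025 0 0 0 0 0; 0 0 0 0 0 0")

```text
time: 8.25
tool_pos: [0.5017, -0.3691, 0.0326]
ee_rot: [0.131, 0.361, -0.315, 0.868]
ft_force: [-1.2, 0.0, 0.8]
grip_width: 0.999
```

```bash
python3 m4.py c
```

```text
lid [ 0.4998 -0.3681] 0.0255 [ 0.4916 -0.3606  0.0651] 691
orange [ 0.429 -1.781  0.021] [ 1.673 -0.304  0.245] 13763
t 8.3 pos [ 0.5009 -0.3684  0.0334] x [ 0.541 -0.453 -0.709] z [ 0.543 -0.455  0.706] F [-0.26  0.3   0.31] g 0.999 q [-0.714  0.666  2.081  3.11   0.389  1.588]
```

View pics/wrist_c.png

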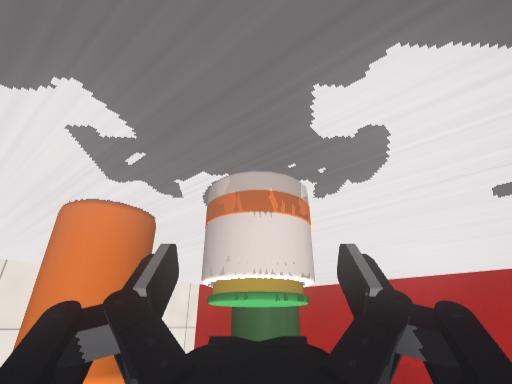

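The pot sits between the pads with the white body at (258,240). Closing the fingers.

>>> carry_out(commands="0 0 0 0 0 0; 0 0 0 0 0 0; 0 0 0 0 0 0; 0 0 0 0 0 0; 0 0 0 0 0 0; 0 0 0 0 0 0", fingers=-1)

```text
time: 8.9
tool_pos: [0.5008, -0.3682, 0.0357]
ee_rot: [0.131, 0.359, -0.316, 0.868]
ft_force: [-5.2, 5.5, 9.1]
grip_width: 0.681
```

```bash
python3 m4.py d; python3 - <<'E'
from jp import *
o1=ori(-40,45)
s=sensors.observe(); p=np.array(s['tool_pos']); 
# offset pot vs TCP 
print('clear here',np.round(bodyclear(p,R.from_quat(s['ee_rot'])),3))
# lift then travel to pre-seat : press frame
o=ori(6.2,45); x=o.as_matrix()[:,0]
seatT=np.array([.6563,.0205,.0])
h=p[2]  # TCP height when pot stands on table
pre=frompress([-.16,0,0])
for nm,q in [('pre',frompress([-.16,0,0])),('seat',frompress([0,0,0]))]:
    q=q.copy(); q[:2]-= .003*x[:2]; q[2]=h+.015
    print(nm,np.round(q,4),'q',np.round(ik(q,o),2),np.round(bodyclear(q,o),3))
E
```

```text
lid [ 0.5009 -0.3695] 0.0257 [ 0.4958 -0.3652  0.0651] 680
orange [ 0.429 -1.733  0.021] [ 1.673 -0.308  0.261] 17113
t 8.95 pos [ 0.5008 -0.3682  0.0357] x [ 0.543 -0.455 -0.706] z [ 0.54  -0.455  0.708] F [-4.42  5.76  9.05] g 0.682 q [-0.714  0.661  2.083  3.111  0.389  1.589]
clear here [0.012 0.06  0.023 0.187 0.319 0.339]
pre [0.4951 0.003  0.0507] q [[-0.21  0.54  2.38  2.73  0.59  1.69]] [0.027 0.362 0.39  0.168 0.156 0.158]
seat [0.6542 0.0203 0.0507] q [[-0.1   0.65  2.    2.66  0.32  1.88]] [0.027 0.371 0.423 0.12  0.027 0.038]
```

View pics/wrist_d.png

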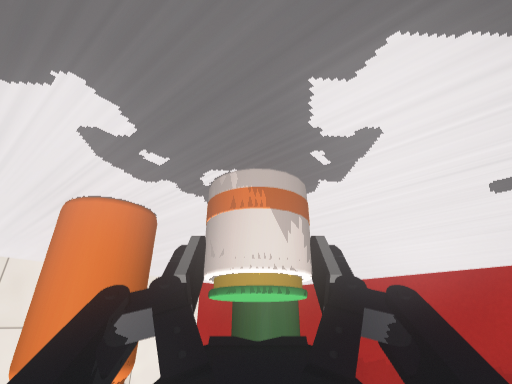

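>>> carry_out(commands="-0.007 0 0.007 0 0 0; -0.014 0 0.014 0 0 0; -0.021 0 0.021 0 0 0; 0 0 0 0 0 0; 0 0 0 0 0 0")

```text
time: 9.45
tool_pos: [0.5006, -0.3684, 0.0941]
ee_rot: [0.132, 0.36, -0.316, 0.868]
ft_force: [0.0, -0.5, -2.3]
grip_width: 0.68
```

```bash
python3 m4.py e; python3 - <<'E'
from h import *
for n in ('side',):
    T,ci=T_of(n); p,d=viewer.capture(n); save(n+'_e.png',cv2.resize(p[150:384,150:450],(800,624))[:600]); 
    C=cloud(n,d,T,ci);hsv=cv2.cvtColor(p,cv2.COLOR_RGB2HSV); H,S,V=[hsv[...,i].astype(int) for i in range(3)]
    g=(d>0)&(H>50)&(H<75)&(S>120)&(C[...,2]>.07)&(C[...,2]<.14)&(np.hypot(C[...,0]-.5,C[...,1]+.37)<.05)
    if g.sum()>20:
        Q=C[g]; c=Q.mean(0); print(len(Q),c, np.linalg.svd(Q-c)[2][2])
E
```

```text
green tall [ 0.477 -0.446  0.12 ] [ 0.597 -0.345  0.145] 2916
orange [ 0.429 -1.735  0.023] [ 1.673 -0.3    0.304] 23417
t 9.5 pos [ 0.5003 -0.3682  0.0931] x [ 0.541 -0.453 -0.709] z [ 0.542 -0.457  0.706] F [-0.26  0.04 -2.75] g 0.677 q [-0.714  0.527  2.084  3.095  0.253  1.606]
296 [ 0.50205217 -0.37100141  0.12228259] [ 0.00663277 -0.03844533 -0.99923869]
```

View pics/wrist_e.png

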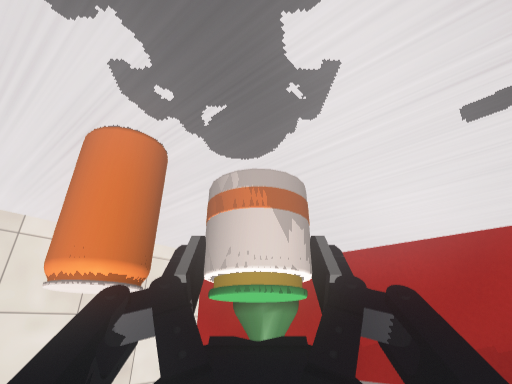

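View pics/side_e.png

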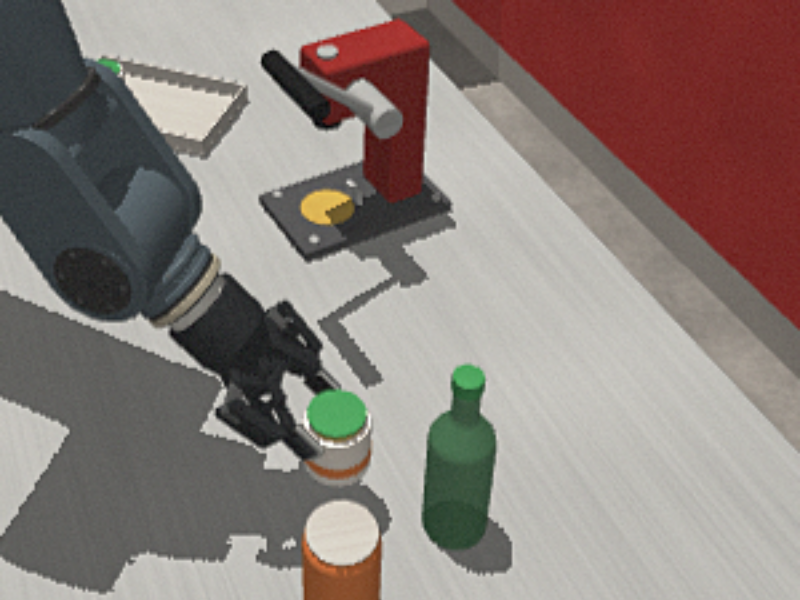

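```bash
cat > pl2.py <<'E'
from jp import *
def check(wps,step=.03):
    s=sensors.observe(); p,q=np.array(s['tool_pos']),R.from_quat(s['ee_rot'])
    for w in wps:
        n=12; sl=Slerp([0,1],R.concatenate([q,w[1]])); 
        qq=[];bc=[]
        for i in range(n+1):
            a=p+(np.array(w[0])-p)*i/n; o=sl(i/n); S=ik(a,o); 
            if not S: print('  NO IK at',i,np.round(a,3)); 
            else: qq.append(S[0])
            bc.append(bodyclear(a,o))
        qq=np.array(qq); print(' seg q5 min %.2f'%qq[:,4].min(),'q4',np.round([qq[:,3].min(),qq[:,3].max()],2),'q6',np.round([qq[:,5].min(),qq[:,5].max()],2),'clear z,bot,can,bar,head,foot',np.round(np.min(bc,0),3))
        p,q=np.array(w[0]),w[1]
E
python3 - <<'E'
from pl2 import *
o=ori(6.2,45); x=o.as_matrix()[:,0]; hx=np.array([np.cos(YAW),np.sin(YAW),0])
def tcp(px,z): q=frompress([px,0,0])-.0025*hx; q[2]=z; return q
w=[([.43,-.22,.10],ori(-22,45)),(tcp(-.16,.10),o),(tcp(-.10,.064),o),(tcp(0,.064),o,.03)]
check(w); plan(w)
E
```

```text
seg q5 min 0.25 q4 [2.64 3.1 ] q6 [1.61 1.81] clear z,bot,can,bar,head,foot [0.069 0.06  0.023 0.149 0.242 0.256]
 seg q5 min 0.44 q4 [2.6  2.64] q6 [1.81 1.84] clear z,bot,can,bar,head,foot [0.077 0.194 0.167 0.136 0.14  0.132]
 seg q5 min 0.44 q4 [2.6 2.7] q6 [1.78 1.84] clear z,bot,can,bar,head,foot [0.041 0.362 0.39  0.121 0.095 0.099]
 seg q5 min 0.30 q4 [2.62 2.7 ] q6 [1.78 1.92] clear z,bot,can,bar,head,foot [0.041 0.362 0.402 0.103 0.019 0.03 ]
  wp [ 0.43 -0.22  0.1 ] 4 rows
  wp [0.495 0.003 0.1  ] 6 rows
  wp [0.554 0.009 0.064] 2 rows
  wp [0.654 0.02  0.064] 4 rows
-0.0276 0.017 -0.0251 -3.21 -0.04 3.18; -0.0266 0.02 -0.0241 -3.22 -0.04 3.17; -0.0254 0.0226 -0.0229 -3.21 -0.04 3.18; -0.0241 0.0253 -0.0215 -3.21 -0.03 3.17; -0.0028 0.0385 -0.0028 -3.32 0 3.32; -0.0005 0.0387 -0.0005 -3.33 0 3.33; 0.0017 0.0386 0.0017 -3.32 0 3.32; 0.004 0.0383 0.004 -3.33 0 3.32
0.0061 0.0377 0.0062 -3.32 0 3.33; 0.0084 0.0369 0.0083 -3.32 0 3.32; 0.0339 0 0.0085 0 0 0; 0.034 0 0.0084 0 0 0; 0.0177 0 0.0177 0 0 0; 0.0176 0 0.0177 0 0 0; 0.0177 0 0.0177 0 0 0; 0.0177 0 0.0177 0 0 0
16 t 9.55
```

>>> carry_out(commands="-0.0276 0.017 -0.0251 -3.21 -0.04 3.18; -0.0266 0.02 -0.0241 -3.22 -0.04 3.17; -0.0254 0.0226 -0.0229 -3.21 -0.04 3.18; -0.0241 0.0253 -0.0215 -3.21 -0.03 3.17; -0.0028 0.0385 -0.0028 -3.32 0 3.32; -0.0005 0.0387 -0.0005 -3.33 0 3.33; 0.0017 0.0386 0.0017 -3.32 0 3.32; 0.004 0.0383 0.004 -3.33 0 3.32")

```text
time: 10.35
tool_pos: [0.4734, -0.0702, 0.0996]
ee_rot: [0.01, 0.383, -0.024, 0.923]
ft_force: [1.0, 0.1, -2.7]
grip_width: 0.674
```

>>> carry_out(commands="0.0061 0.0377 0.0062 -3.32 0 3.33; 0.0084 0.0369 0.0083 -3.32 0 3.32; 0.0339 0 0.0085 0 0 0; 0.034 0 0.0084 0 0 0; 0 0 0 0 0 0")

```text
time: 10.85
tool_pos: [0.557, 0.0096, 0.0621]
ee_rot: [-0.021, 0.382, 0.05, 0.922]
ft_force: [-1.2, -1.5, -2.3]
grip_width: 0.674
```

```bash
cat > m5.py <<'E'
from pl2 import *
import sys
tag=sys.argv[1]; zr=(float(sys.argv[2]),float(sys.argv[3])); c0=np.array([float(sys.argv[4]),float(sys.argv[5])])
for n in ('scene','side','wrist'):
    T,ci=T_of(n); p,d=viewer.capture(n); save('%s_%s.png'%(n,tag),p)
    C=cloud(n,d,T,ci);hsv=cv2.cvtColor(p,cv2.COLOR_RGB2HSV); H,S,V=[hsv[...,i].astype(int) for i in range(3)]
    g=(d>0)&(H>50)&(H<75)&(S>120)&(C[...,2]>zr[0])&(C[...,2]<zr[1])&(np.hypot(C[...,0]-c0[0],C[...,1]-c0[1])<.05)
    if g.sum()>15:
        Q=C[g]; c,rad=cv2.minEnclosingCircle(Q[:,:2].astype(np.float32)); N=np.linalg.svd(Q-Q.mean(0))[2][2]; print(n,len(Q),'lid c',np.round(c,4),round(rad,4),'z',np.round(np.median(Q[:,2]),4),'normal',np.round(N*np.sign(N[2]),3),'press',np.round(topress(np.array([*c,0])),4))
st()
E
python3 m5.py f .06 .12 .556 .01
```

```text
scene 193 lid c [0.561  0.0099] 0.0265 z 0.0912 normal [-0.025  0.015  1.   ] press [-0.0959 -0.0002  0.    ]
side 130 lid c [0.5546 0.0111] 0.0299 z 0.0917 normal [-0.001  0.011  1.   ] press [-0.1022  0.0017  0.    ]
wrist 746 lid c [0.5514 0.0079] 0.025 z 0.0922 normal [-0.018  0.002  1.   ] press [-0.1056 -0.0012  0.    ]
t 11.0 pos [0.554  0.0091 0.0635] x [ 0.702  0.076 -0.708] z [0.704 0.077 0.706] F [-0.26  0.74 -3.05] g 0.675 q [-0.157  0.54   2.247  2.702  0.45   1.781]
```

>>> carry_out(commands="0.0177 0 0.0177 0 0 0; 0.0176 0 0.0177 0 0 0; 0.0177 0 0.0177 0 0 0; 0.0177 0 0.0177 0 0 0; 0 0 0 0 0 0; 0 0 0 0 0 0")

```text
time: 11.6
tool_pos: [0.6534, 0.0195, 0.0644]
ee_rot: [-0.021, 0.382, 0.05, 0.923]
ft_force: [-0.8, 0.9, -2.7]
grip_width: 0.682
```

```bash
python3 m5.py g .06 .12 .656 .02
```

```text
scene 54 lid c [0.6546 0.0267] 0.0258 z 0.093 normal [-0.037  0.04   0.999] press [-0.001   0.0063  0.    ]
side 98 lid c [0.6525 0.0217] 0.0298 z 0.0942 normal [-0.002  0.036  0.999] press [-0.0036  0.0017  0.    ]
wrist 341 lid c [0.6497 0.0193] 0.0242 z 0.0934 normal [-0.023  0.002  1.   ] press [-0.0067 -0.0004  0.    ]
t 11.75 pos [0.6533 0.0195 0.0644] x [ 0.703  0.075 -0.707] z [0.703 0.077 0.707] F [ 0.9  -0.66 -3.17] g 0.673 q [-0.101  0.624  2.006  2.624  0.299  1.92 ]
```

View pics/wrist_g.png

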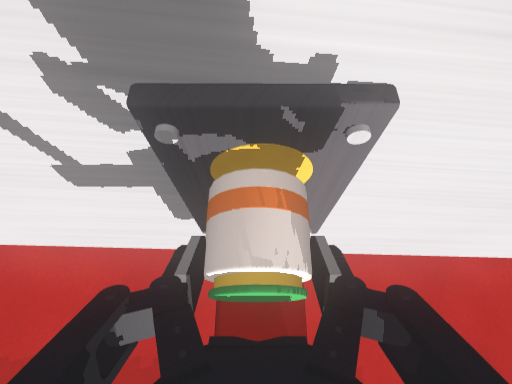

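View pics/scene_g.png

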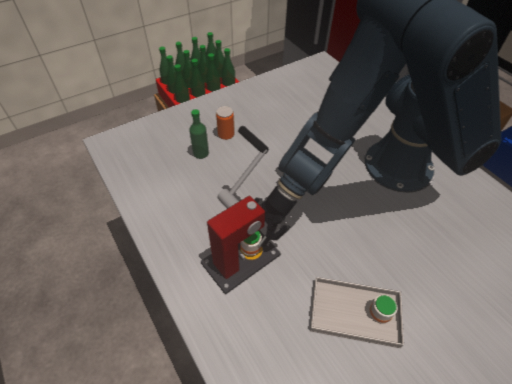

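>>> carry_out(commands="0.0045 0 -0.0025 0 0 0; 0.0025 0 -0.0025 0 0 0; 0.0015 0 -0.0015 0 0 0; 0.001 0 -0.001 0 0 0; 0 0 0 0 0 0; 0 0 0 0 0 0")

```text
time: 12.35
tool_pos: [0.6559, 0.0199, 0.0527]
ee_rot: [-0.021, 0.382, 0.05, 0.923]
ft_force: [0.1, 0.1, -2.5]
grip_width: 0.677
```

>>> carry_out(commands="0 0 -0.0014 0 0 0; 0.0004 0 -0.0004 0 0 0; 0 0 0 0 0 0; 0 0 0 0 0 0")

```text
time: 12.75
tool_pos: [0.655, 0.0197, 0.0512]
ee_rot: [-0.021, 0.382, 0.05, 0.923]
ft_force: [-0.1, -0.3, -2.7]
grip_width: 0.68
```

>>> carry_out(commands="0.0004 0 -0.0004 0 0 0; 0.0004 0 -0.0004 0 0 0; 0 0 0 0 0 0")

```text
time: 13.05
tool_pos: [0.6556, 0.0197, 0.0508]
ee_rot: [-0.021, 0.381, 0.05, 0.923]
ft_force: [-1.6, -1.3, 3.8]
grip_width: 0.676
```

>>> carry_out(commands="0 0 0 0 0 0; 0 0 0 0 0 0; 0 0 0 0 0 0; 0 0 0 0 0 0", fingers=1)

```text
time: 13.45
tool_pos: [0.6549, 0.0198, 0.0499]
ee_rot: [-0.021, 0.382, 0.05, 0.923]
ft_force: [0.7, 0.6, 0.5]
grip_width: 1.0
```

```bash
python3 m5.py h .06 .12 .656 .02
```

```text
scene 69 lid c [0.6531 0.028 ] 0.0232 z 0.08 normal [ 0.005 -0.007  1.   ] press [-0.0023  0.0078  0.    ]
side 97 lid c [0.6558 0.0186] 0.0284 z 0.08 normal [0.01  0.018 1.   ] press [-0.0007 -0.0018  0.    ]
wrist 268 lid c [0.6493 0.0192] 0.0235 z 0.0801 normal [-0.01  0.    1.  ] press [-0.0071 -0.0005  0.    ]
t 13.6 pos [0.655  0.0197 0.05  ] x [ 0.704  0.076 -0.706] z [0.702 0.077 0.708] F [ 0.01 -1.   -0.08] g 1.002 q [-0.1    0.657  2.001  2.669  0.326  1.873]
```

View pics/wrist_h.png

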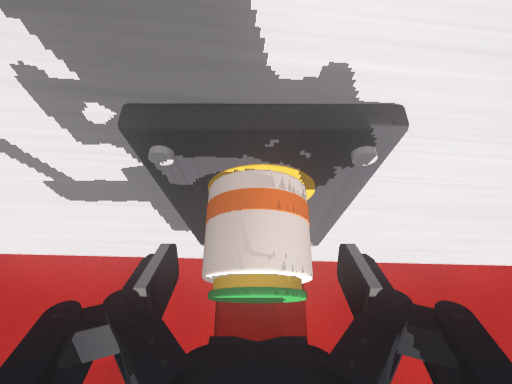

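```bash
python3 - <<'E'
from pl2 import *
o=ori(6.2,45); hx=np.array([np.cos(YAW),np.sin(YAW),0])
def tcp(px,py,z): q=frompress([px,py,0]); q[2]=z; return q
w=[(tcp(-.05,0,.085),o),(tcp(-.17,0,.11),o)]
check(w); plan(w)
qr=ik(w[-1][0],o)[0]; print('qr',np.round(qr,2))
for z in (.385,.30,.25,.20,.155):
  for phi in (-90,-60,-30,0,30,60,90,120,150,180):
    S=ik(tcp(-.11,-.145,z),ori(phi,0))
    if S and S[0][5]>2.0: print(z,phi,np.round(S[0],2))
E
```

```text
seg q5 min 0.32 q4 [2.61 2.67] q6 [1.87 1.92] clear z,bot,can,bar,head,foot [0.027 0.364 0.412 0.085 0.027 0.035]
 seg q5 min 0.32 q4 [2.56 2.61] q6 [1.88 1.92] clear z,bot,can,bar,head,foot [0.062 0.362 0.389 0.085 0.039 0.052]
  wp [0.607 0.015 0.085] 2 rows
  wp [0.487 0.002 0.11 ] 3 rows
-0.0296 0.0003 -0.0048 0.02 0.04 0.03; -0.0295 0.0003 -0.0048 0.02 0.03 0.02; -0.0342 0 -0.0224 0 0 0; -0.0342 0 -0.0224 0 0 0; -0.0342 0 -0.0223 0 0 0
5 t 13.6
qr [-0.22  0.34  2.4   2.56  0.42  1.88]
0.385 90 [-0.32  0.3   1.35  0.    1.5   2.82]
0.385 120 [-0.32  0.3   1.35 -0.    1.5   2.3 ]
0.3 90 [-0.32  0.34  1.49  0.    1.31  2.82]
0.3 120 [-0.32  0.34  1.49 -0.    1.31  2.3 ]
0.25 90 [-0.32  0.38  1.55  0.    1.21  2.82]
0.25 120 [-0.32  0.38  1.55 -0.    1.21  2.3 ]
0.2 90 [-0.32  0.43  1.61  0.    1.1   2.82]
0.2 120 [-0.32  0.43  1.61 -0.    1.1   2.3 ]
0.155 90 [-0.32  0.49  1.65  0.    1.01  2.82]
0.155 120 [-0.32  0.49  1.65 -0.    1.01  2.3 ]
```

>>> carry_out(commands="-0.0296 0.0003 -0.0048 0 0 0; -0.0295 0.0003 -0.0048 0 0 0; -0.0342 0 -0.0224 0 0 0; -0.0342 0 -0.0224 0 0 0; -0.0342 0 -0.0223 0 0 0; 0 0 0 0 0 0")

```text
time: 14.2
tool_pos: [0.4831, 0.0023, 0.1097]
ee_rot: [-0.021, 0.383, 0.049, 0.922]
ft_force: [1.1, -1.2, -0.3]
grip_width: 1.002
```

```bash
python3 m5.py i .06 .12 .656 .02
python3 - <<'E'
from pl2 import *
def tcp(px,py,z): q=frompress([px,py,0]); q[2]=z; return q
ql=ik(tcp(-.115,-.145,.39),ori(96.2,0))[0]; print(np.round(ql,2))
q0=ik(sensors.observe()['tool_pos'],R.from_quat(sensors.observe()['ee_rot']))[0]
v=q0.copy(); v[:3]=q0[:3]*.6+ql[:3]*.4; v[1]=.1; v[3]=1.5; v[4]=.6; v[5]=2.1
v2=q0*.25+ql*.75; v2[1]=.2; v2[3]=.6; v2[4]=1.0;
rows_j([v,v2,ql])
E
```

```text
scene 59 lid c [0.655  0.0245] 0.0234 z 0.0801 normal [-0.014 -0.011  1.   ] press [-0.0008  0.0041  0.    ]
side 104 lid c [0.658  0.0182] 0.0267 z 0.0804 normal [0.009 0.014 1.   ] press [ 0.0015 -0.0025  0.    ]
wrist 126 lid c [0.6507 0.02  ] 0.0233 z 0.0802 normal [-0.005 -0.001  1.   ] press [-0.0056  0.0001  0.    ]
t 14.35 pos [0.4882 0.002  0.1104] x [ 0.705  0.075 -0.705] z [0.701 0.077 0.709] F [ 0.7   0.09 -0.17] g 0.998 q [-0.215  0.345  2.398  2.567  0.424  1.871]
[-0.32  0.29  1.35  0.    1.5   2.71]
0.0002 0.0021 0.046 -6.23 -4.57 1.94; -0.0006 -0.0017 0.046 -6.74 -4.37 1.75; -0.0016 -0.0059 0.0443 -7.12 -3.98 1.53; -0.0029 -0.0099 0.0416 -7.44 -3.44 1.32; -0.0047 -0.0139 0.0382 -7.73 -2.82 1.11; -0.0068 -0.0177 0.0338 -7.97 -2.1 0.94; -0.0095 -0.0211 0.0288 -8.16 -1.28 0.81; -0.005 -0.0105 0.0103 -3.55 -0.28 0.31
0.0053 -0.0051 0.0094 -5.88 -1.19 5.73; 0.0005 -0.003 -0.0017 -5.31 0.58 6.35; -0.0047 -0.0008 -0.0122 -4.42 2.33 6.62; -0.0094 0.0014 -0.0211 -3.35 3.88 6.53; -0.007 0.002 -0.0159 -1.43 2.9 3.72; -0.0108 0.015 -0.0185 -1.89 2.75 7.6; -0.0132 0.0171 -0.0228 -0.75 3.59 7.44; -0.0146 0.0188 -0.0256 0.35 4.19 7.15
-0.0153 0.02 -0.0274 1.38 4.57 6.79; -0.0069 0.0101 -0.014 1.01 2.3 3.16
18 t 14.35 end [ 0.5576 -0.136   0.39  ] worst z,bottle,can,bar,head,foot [0.117 0.363 0.406 0.01  0.013 0.   ]
```

View pics/wrist_i.png

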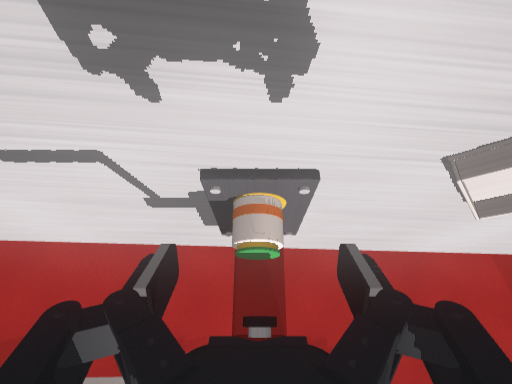

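```bash
python3 - <<'E'
from pl2 import *
def tcp(px,py,z): q=frompress([px,py,0]); q[2]=z; return q
ql=ik(tcp(-.115,-.145,.40),ori(96.2,0))[0]
q0=ik(sensors.observe()['tool_pos'],R.from_quat(sensors.observe()['ee_rot']))[0]
v0=q0.copy(); v0[1]=.0; v0[2]=2.45; v0[3]=2.4;v0[4]=.45
v=q0.copy(); v[:3]=[-.28,-.1,2.3]; v[3]=1.4; v[4]=.6; v[5]=2.3
v2=np.array([-.32,-.05,1.8,.5,1.1,2.6]); 
v3=np.array([-.32,.1,1.4,.05,1.6,2.7]); 
rows_j([v0,v,v2,v3,ql])
E
```

```text
-0.0296 0.0048 0.0349 -3.91 -4.94 0.03; -0.0298 0.0042 0.0348 -4.11 -4.97 -0.19; -0.03 0.0036 0.0347 -4.35 -4.99 -0.4; -0.004 0.0003 0.0049 -0.62 -0.69 -0.08; -0.0008 0.0084 0.0225 -6.06 -2.2 3.69; -0.0019 0.0071 0.0176 -6.12 -1.31 3.73; -0.0033 0.0057 0.0122 -6.14 -0.33 3.72; -0.0049 0.0044 0.0065 -6.07 0.7 3.64
-0.0061 0.0029 0.0006 -5.33 1.55 3.17; -0.0014 -0.0172 0.0235 -7.1 -1.37 4.08; -0.0067 -0.0175 0.0127 -6.89 0.33 4.61; -0.0132 -0.0164 0.001 -6.28 2.18 4.98; -0.02 -0.0141 -0.0103 -5.23 3.95 5.09; -0.0258 -0.0104 -0.0202 -3.84 5.43 4.96; -0.0035 -0.0008 -0.0033 -0.38 0.77 0.61; -0.0208 -0.0064 -0.0184 -2.88 3.14 7.13
-0.0253 -0.0009 -0.024 -1.4 4.03 7.12; -0.0281 0.0045 -0.0275 0.14 4.57 6.93; -0.0133 0.0041 -0.0139 0.59 2.23 3.17; 0.0307 -0.0268 -0.0214 0.49 0.73 1.55; 0.0327 -0.0257 -0.0197 0.36 0.73 1.53; 0.0064 -0.0048 -0.0035 0.06 0.14 0.28
22 t 14.35 end [ 0.5576 -0.1361  0.4   ] worst z,bottle,can,bar,head,foot [0.131 0.367 8.967 0.057 0.114 0.068]
```

>>> carry_out(commands="-0.0296 0.0048 0.0349 -3.91 -4.94 0.03; -0.0298 0.0042 0.0348 -4.11 -4.97 -0.19; -0.03 0.0036 0.0347 -4.35 -4.99 -0.4; -0.004 0.0003 0.0049 -0.62 -0.69 -0.08; -0.0008 0.0084 0.0225 -6.06 -2.2 3.69; -0.0019 0.0071 0.0176 -6.12 -1.31 3.73; -0.0033 0.0057 0.0122 -6.14 -0.33 3.72; -0.0049 0.0044 0.0065 -6.07 0.7 3.64", fingers=-1)

```text
time: 15.15
tool_pos: [0.4869, 0.0644, 0.3]
ee_rot: [-0.29, 0.207, 0.261, 0.897]
ft_force: [-0.3, 0.3, 0.0]
grip_width: 0.002
```

>>> carry_out(commands="-0.0061 0.0029 0.0006 -5.33 1.55 3.17; -0.0014 -0.0172 0.0235 -7.1 -1.37 4.08; -0.0067 -0.0175 0.0127 -6.89 0.33 4.61; -0.0132 -0.0164 0.001 -6.28 2.18 4.98; -0.02 -0.0141 -0.0103 -5.23 3.95 5.09; -0.0258 -0.0104 -0.0202 -3.84 5.43 4.96; -0.0035 -0.0008 -0.0033 -0.38 0.77 0.61; -0.0208 -0.0064 -0.0184 -2.88 3.14 7.13")

```text
time: 15.95
tool_pos: [0.5043, -0.022, 0.4127]
ee_rot: [-0.538, 0.317, 0.494, 0.605]
ft_force: [-0.4, 0.2, -0.0]
grip_width: -0.001
```

>>> carry_out(commands="-0.0253 -0.0009 -0.024 -1.4 4.03 7.12; -0.0281 0.0045 -0.0275 0.14 4.57 6.93; -0.0133 0.0041 -0.0139 0.59 2.23 3.17; 0 0 0 0 0 0")

```text
time: 16.35
tool_pos: [0.494, -0.1001, 0.4674]
ee_rot: [0.536, -0.445, -0.524, -0.49]
ft_force: [-0.2, -0.2, 0.2]
grip_width: -0.001
```

```bash
python3 - <<'E'
from pl2 import *
st(); s=sensors.observe(); print(topress(s['tool_pos']),np.round(bodyclear(np.array(s['tool_pos']),R.from_quat(s['ee_rot'])),3))
def tcp(px,py,z): q=frompress([px,py,0]); q[2]=z; return q
o=ori(96.2,0)
w=[(tcp(-.115,-.145,.40),o),(tcp(-.112,-.145,.352),o)]
check(w); plan(w)
T,ci=T_of('wrist'); p,d=viewer.capture('wrist'); save('wrist_j.png',p)
p,d=viewer.capture('side'); save('side_j.png',p)
E
```

```text
t 16.35 pos [ 0.494  -0.1001  0.4674] x [ 0.054  0.036 -0.998] z [-0.126  0.992  0.029] F [-0.18 -0.17  0.23] g -0.001 q [-0.319  0.103  1.398  0.051  1.6    2.7  ]
[-0.17440379 -0.10234063  0.46736545] [0.442 8.97  8.967 0.127 0.237 0.129]
 seg q5 min 1.53 q4 [0.   0.05] q6 [2.7  2.71] clear z,bot,can,bar,head,foot [0.378 8.97  8.967 0.057 0.174 0.107]
 seg q5 min 1.42 q4 [0. 0.] q6 [2.71 2.72] clear z,bot,can,bar,head,foot [0.33  8.97  8.967 0.009 0.138 0.105]
  wp [ 0.558 -0.136  0.4  ] 3 rows
  wp [ 0.561 -0.136  0.352] 2 rows
0.0231 -0.0182 -0.0152 0.32 0.56 1.1; 0.0229 -0.0188 -0.0149 0.33 0.57 1.1; 0.0227 -0.0193 -0.0146 0.32 0.56 1.09; 0.024 -0.0015 0 0 0 0; 0.024 -0.0015 0 0 0 0
5 t 16.35
```

View pics/wrist_j.png

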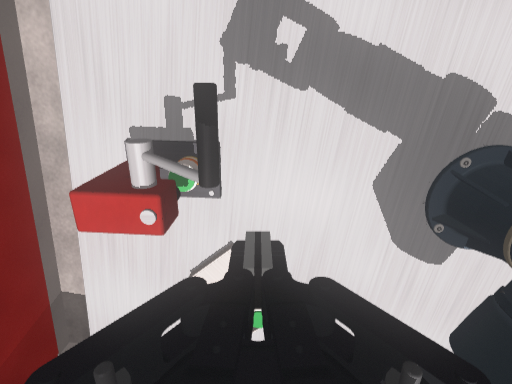

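View pics/side_j.png

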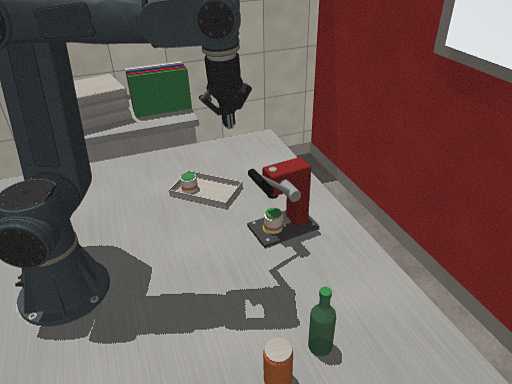

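>>> carry_out(commands="0.0231 -0.0182 -0.0152 0.32 0.56 1.1; 0.0229 -0.0188 -0.0149 0.33 0.57 1.1; 0.0227 -0.0193 -0.0146 0.32 0.56 1.09; 0.024 -0.0015 0 0 0 0; 0.02 -0.001 0 0 0 0; 0 0 0 0 0 0")

```text
time: 17.05
tool_pos: [0.5574, -0.1348, 0.3525]
ee_rot: [-0.524, 0.473, 0.528, 0.472]
ft_force: [-0.2, -0.6, 0.3]
grip_width: 0.002
```

```bash
python3 - <<'E'
from pl2 import *
st(); s=sensors.observe(); print(topress(s['tool_pos']))
def tcp(px,py,z): q=frompress([px,py,0]); q[2]=z; return q
o=ori(96.2,0)
w=[]
for th in np.r_[np.linspace(40,-27,20)]:
    t=np.radians(th); w.append((tcp(.02-.17*np.cos(t),-.145,.2+.17*np.sin(t)+.012+.022+.0005),o))
plan(w)
T,ci=T_of('wrist'); p,d=viewer.capture('wrist'); save('wrist_k.png',p)
p,d=viewer.capture('side'); save('side_k.png',p[130:290,200:400].repeat(3,0).repeat(3,1))
E
```

```text
t 17.05 pos [ 0.5574 -0.1348  0.3525] x [-0.005  0.003 -1.   ] z [-0.108  0.994  0.003] F [-0.18 -0.61  0.29] g 0.002 q [-3.190e-01  3.040e-01  1.415e+00  1.000e-03  1.428e+00  2.714e+00]
[-0.11512382 -0.1437205   0.35248007]
  wp [ 0.562 -0.136  0.344] 1 rows
  wp [ 0.556 -0.136  0.336] 1 rows
  wp [ 0.55  -0.137  0.327] 1 rows
  wp [ 0.545 -0.137  0.318] 1 rows
  wp [ 0.54  -0.138  0.309] 1 rows
  wp [ 0.536 -0.138  0.299] 1 rows
  wp [ 0.532 -0.139  0.289] 1 rows
  wp [ 0.529 -0.139  0.279] 1 rows
  wp [ 0.526 -0.139  0.269] 1 rows
  wp [ 0.525 -0.14   0.259] 1 rows
  wp [ 0.523 -0.14   0.249] 1 rows
  wp [ 0.523 -0.14   0.238] 1 rows
  wp [ 0.523 -0.14   0.228] 1 rows
  wp [ 0.524 -0.14   0.217] 1 rows
  wp [ 0.525 -0.14   0.207] 1 rows
  wp [ 0.527 -0.139  0.197] 1 rows
  wp [ 0.53  -0.139  0.186] 1 rows
  wp [ 0.533 -0.139  0.177] 1 rows
  wp [ 0.537 -0.138  0.167] 1 rows
  wp [ 0.541 -0.138  0.157] 1 rows
0.0087 -0.0049 -0.0013 -0.02 0.19 -0.26; 0.0082 0.0064 0 0 0 0; 0.0086 0.006 0 0 0 0; 0.0089 0.0054 0 0 0 0; 0.0093 0.0049 0 0 0 0; 0.0096 0.0042 0 0 0 0; 0.0097 0.0037 0 0 0 0; 0.01 0.0031 0 0 0 0
0.0102 0.0025 0 0 0 0; 0.0103 0.0018 0 0 0 0; 0.0104 0.0012 0 0 0 0; 0.0105 0.0005 0 0 0 0; 0.0104 -0.0001 0 0 0 0; 0.0105 -0.0007 0 0 0 0; 0.0103 -0.0014 0 0 0 0; 0.0103 -0.002 0 0 0 0
0.0101 -0.0027 0 0 0 0; 0.0099 -0.0032 0 0 0 0; 0.0098 -0.0039 0 0 0 0; 0.0094 -0.0045 0 0 0 0
20 t 17.05
```

View pics/wrist_k.png

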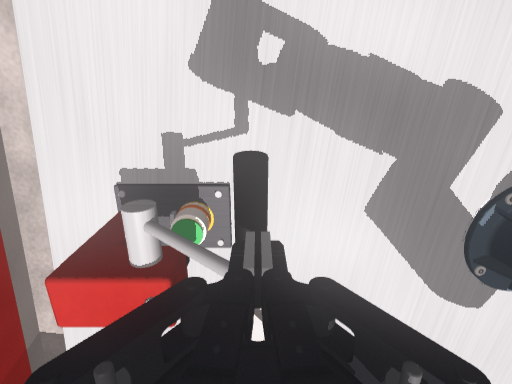

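View pics/side_k.png

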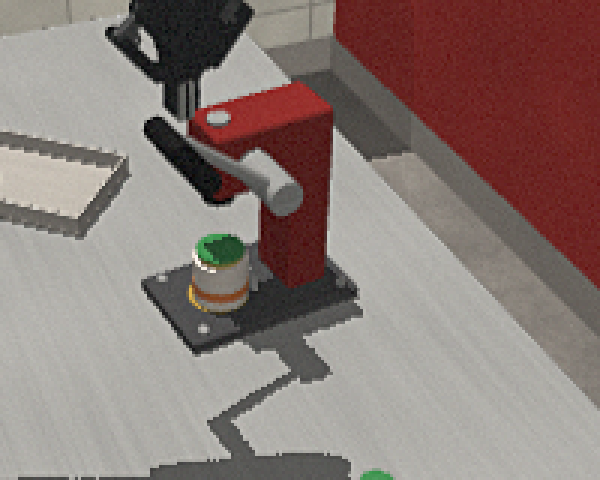

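The fingertips are right over the black bar at about (255,235), and the pot is standing on the seat. Swinging the lever down along its arc.

>>> carry_out(commands="0.0087 -0.0049 -0.0013 0 0.2 -0.25; 0.0082 0.0064 0 0 0 0; 0.0086 0.006 0 0 0 0; 0.0089 0.0054 0 0 0 0; 0.0093 0.0049 0 0 0 0; 0.0096 0.0042 0 0 0 0; 0.0097 0.0037 0 0 0 0; 0.01 0.0031 0 0 0 0")

```text
time: 17.95
tool_pos: [0.53, -0.1408, 0.2824]
ee_rot: [0.528, -0.472, -0.524, -0.472]
ft_force: [0.4, -0.1, 0.5]
grip_width: -0.002
```

```bash
python3 - <<'E'
from pl2 import *
st(); print(topress(sensors.observe()['tool_pos']))
p,d=viewer.capture('side'); save('side_l.png',p[130:290,200:400].repeat(3,0).repeat(3,1))
E
```

```text
t 17.95 pos [ 0.53   -0.1408  0.2824] x [ 0.005 -0.004 -1.   ] z [-0.107  0.994 -0.005] F [ 0.37 -0.06  0.45] g -0.002 q [-0.343  0.296  1.595 -0.003  1.245  2.692]
[-0.14299841 -0.14670558  0.28242244]
```

View pics/side_l.png

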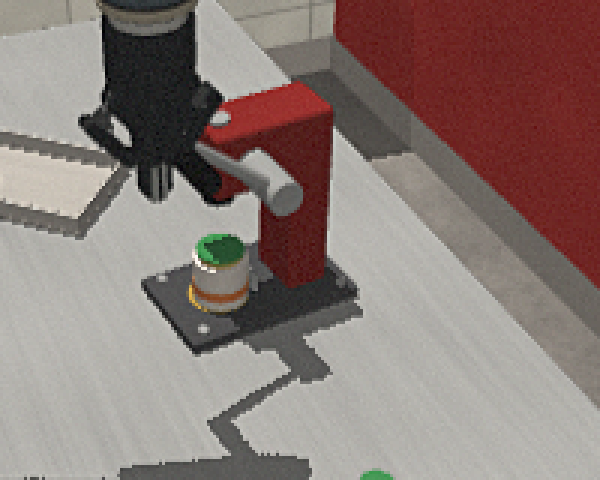

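>>> carry_out(commands="-0.025 0 0 0 0 0; -0.03 0 0 0 0 0; -0.03 0 0 0 0 0; 0 0 0 0 0 0; 0 0 0 0 0 0")

```text
time: 18.5
tool_pos: [0.53, -0.1404, 0.3682]
ee_rot: [0.529, -0.472, -0.524, -0.473]
ft_force: [0.1, -0.1, 0.0]
grip_width: 0.002
```

```bash
python3 - <<'E'
from pl2 import *
st(); print(topress(sensors.observe()['tool_pos']), r.nose_length)
T,ci=T_of('wrist'); p,d=viewer.capture('wrist'); save('wrist_m.png',p); C=cloud('wrist',d,T,ci); Q=topress(C)
s,ds=viewer.capture('scene'); save('scene_m.png',s[80:300,150:400].repeat(3,0).repeat(3,1)[:600,:750])
# bar points
m=(d>0)&(Q[...,2]>.27)&(Q[...,2]<.335)&(Q[...,1]<-.075)&(Q[...,1]>-.2)&(abs(Q[...,0]+.11)<.05)
B=Q[m]; print(m.sum())
for y0 in np.arange(-.2,-.08,.02):
    b=B[(B[:,1]>y0)&(B[:,1]<y0+.02)]
    if len(b): i=b[:,2]>np.percentile(b[:,2],90); print(round(y0,2),len(b),'top',np.round(b[i].mean(0),4),'x range',np.round([b[:,0].min(),b[:,0].max()],4))
E
```

```text
t 18.5 pos [ 0.53   -0.1404  0.3682] x [ 0.005 -0.005 -1.   ] z [-0.107  0.994 -0.005] F [ 0.14 -0.13  0.03] g 0.002 q [-3.430e-01  2.400e-01  1.462e+00 -2.000e-03  1.433e+00  2.692e+00]
[-0.14295874 -0.14632296  0.36817762] 0.022
4319
-0.2 523 top [-0.1102 -0.184   0.3217] x range [-0.1219 -0.0994]
-0.18 839 top [-0.1106 -0.1704  0.3219] x range [-0.1224 -0.0984]
-0.16 760 top [-0.1102 -0.1493  0.3219] x range [-0.1222 -0.0981]
-0.14 691 top [-0.1099 -0.13    0.3219] x range [-0.1222 -0.0985]
-0.12 607 top [-0.1103 -0.1097  0.3219] x range [-0.122 -0.098]
-0.1 897 top [-0.1099 -0.0929  0.3214] x range [-0.1188 -0.0601]
```

View pics/wrist_m.png

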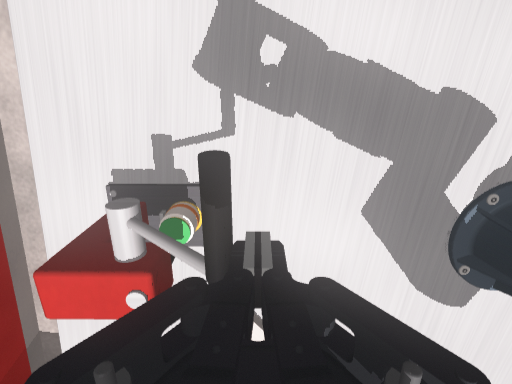

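View pics/scene_m.png

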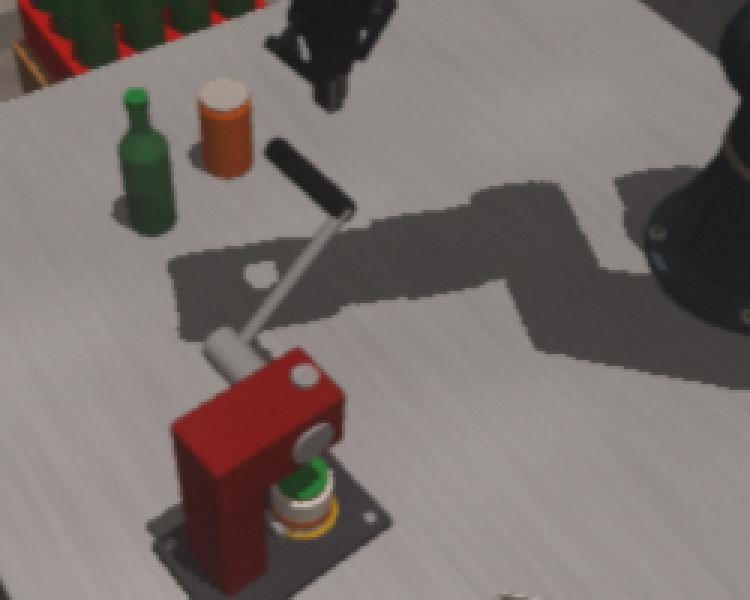

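```bash
python3 - <<'E'
from pl2 import *
def tcp(px,py,z): q=frompress([px,py,0]); q[2]=z; return q
o=ori(96.2,0)
w=[(tcp(-.106,-.147,.355),o),(tcp(-.106,-.147,.342),o)]
check(w); plan(w)
E
```

```text
seg q5 min 1.43 q4 [-0.  0.] q6 [2.69 2.72] clear z,bot,can,bar,head,foot [0.333 8.97  8.967 0.012 0.14  0.104]
 seg q5 min 1.41 q4 [0. 0.] q6 [2.72 2.72] clear z,bot,can,bar,head,foot [ 0.32   8.97   8.967 -0.     0.132  0.104]
  wp [ 0.567 -0.137  0.355] 1 rows
  wp [ 0.567 -0.137  0.342] 1 rows
0.0121 -0.0373 -0.0008 -0.05 -0.23 0.14; 0.013 0 0 0 0 0
2 t 18.6
```

>>> carry_out(commands="0.0121 -0.0373 -0.0008 0 -0.2 0.15; 0.013 0 0 0 0 0; 0 0 0 0 0 0; 0 0 0 0 0 0")

```text
time: 19.0
tool_pos: [0.5666, -0.1372, 0.3429]
ee_rot: [0.526, -0.473, -0.526, -0.472]
ft_force: [0.8, 0.8, -0.2]
grip_width: 0.001
```

>>> carry_out(commands="0.004 0 0 0 0 0; 0 0 0 0 0 0")

```text
time: 19.2
tool_pos: [0.5668, -0.1373, 0.3395]
ee_rot: [0.527, -0.472, -0.525, -0.473]
ft_force: [-0.3, 0.6, -0.1]
grip_width: -0.0
```

>>> carry_out(commands="0.004 0 0 0 0 0; 0 0 0 0 0 0")

```text
time: 19.4
tool_pos: [0.5669, -0.1372, 0.335]
ee_rot: [0.527, -0.472, -0.526, -0.473]
ft_force: [0.1, 0.6, -0.3]
grip_width: -0.003
```

```bash
cat > bar.py <<'E'
from pl2 import *
import sys
st(); print('tcp press',np.round(topress(sensors.observe()['tool_pos']),4))
T,ci=T_of('wrist'); p,d=viewer.capture('wrist'); C=cloud('wrist',d,T,ci); Q=topress(C)
if len(sys.argv)>1: save('wrist_%s.png'%sys.argv[1],p)
m=(d>0)&(Q[...,2]>.1)&(Q[...,2]<.335)&(Q[...,1]<-.165)&(Q[...,1]>-.195)&(abs(Q[...,0]+.12)<.06)
B=Q[m]; 
if len(B): i=B[:,2]>np.percentile(B[:,2],90); c=B[i].mean(0); print(len(B),'bar top',np.round(c,4),'lever rad',np.round(np.radians(40)-np.arctan2(c[2]-.012-.2,.02-c[0]),3))
# finger tip lowest points
m=(d>0)&(d<.25)&(abs(Q[...,1]+.147)<.02)&(abs(Q[...,0]-topress(sensors.observe()['tool_pos'])[0])<.02)
F=Q[m]; print('finger pts',len(F), np.round(np.percentile(F[:,2],[0,1,5,50]),4), np.round(F[:,:2].min(0),3),np.round(F[:,:2].max(0),3))
E
python3 bar.py n
python3 - <<'E'
from h import *
p,d=viewer.capture('side'); save('side_n.png',p[130:290,200:400].repeat(3,0).repeat(3,1))
E
```

```text
t 19.4 pos [ 0.5669 -0.1372  0.335 ] x [ 0.001 -0.001 -1.   ] z [-0.107  0.994 -0.001] F [ 0.14  0.65 -0.27] g -0.003 q [-3.170e-01  3.290e-01  1.422e+00 -1.000e-03  1.389e+00  2.717e+00]
tcp press [-0.1059 -0.1472  0.335 ]
1638 bar top [-0.1105 -0.1769  0.3217] lever rad -0.001
finger pts 14729 [0.308  0.3154 0.3203 0.4072] [-0.126 -0.167] [-0.086 -0.135]
```

View pics/side_n.png

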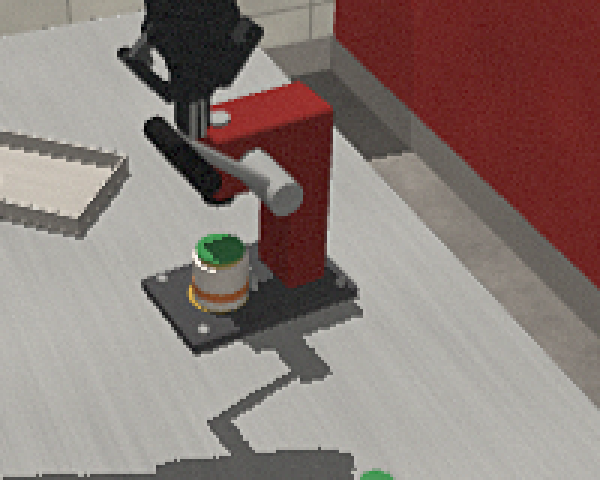

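View pics/wrist_n.png

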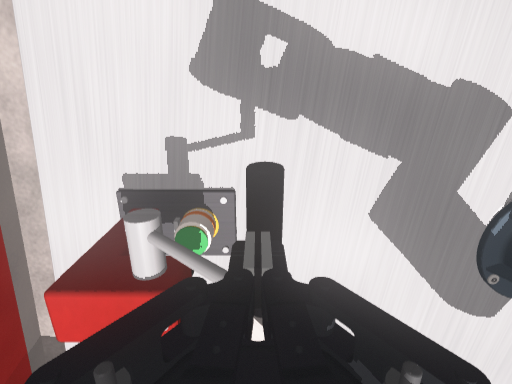

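>>> carry_out(commands="0.004 0 0 0 0 0; 0.004 0 0 0 0 0; 0 0 0 0 0 0")

```text
time: 19.8
tool_pos: [0.5669, -0.1372, 0.3265]
ee_rot: [0.526, -0.473, -0.526, -0.472]
ft_force: [-0.1, 0.1, -0.4]
grip_width: -0.0
```

```bash
python3 bar.py o
```

```text
t 19.8 pos [ 0.5669 -0.1372  0.3265] x [ 0.001 -0.001 -1.   ] z [-0.107  0.994 -0.001] F [-0.06  0.1  -0.37] g -0.0 q [-3.170e-01  3.350e-01  1.434e+00 -1.000e-03  1.372e+00  2.717e+00]
tcp press [-0.1059 -0.1471  0.3265]
1812 bar top [-0.1103 -0.1767  0.3216] lever rad -0.001
finger pts 14585 [0.3087 0.3156 0.3206 0.399 ] [-0.126 -0.167] [-0.086 -0.136]
```

```bash
python3 - <<'E'
from pl2 import *
T,ci=T_of('wrist'); p,d=viewer.capture('wrist'); C=cloud('wrist',d,T,ci); Q=topress(C)
np.savez('/tmp/wo.npz',p=p,d=d,Q=Q)
for v in range(150,300,10): print(v,np.round(Q[v,250],3),np.round(d[v,250],3),np.round(Q[v,265],3),p[v,250])
save('wrist_o2.png',cv2.resize(p[140:330,150:400],(750,570),interpolation=cv2.INTER_NEAREST))
s,ds=viewer.capture('scene'); save('scene_o.png',cv2.resize(s[90:250,180:340],(600,600),interpolation=cv2.INTER_NEAREST))
E
```

```text
150 [-0.093 -0.136 -0.002] 0.479 [-0.118 -0.136 -0.   ] [237 234 235]
160 [-0.093 -0.119  0.   ] 0.482 [-0.118 -0.119 -0.   ] [238 235 235]
170 [-0.101 -0.189  0.313] 0.164 [-0.11  -0.189  0.312] [75 72 73]
180 [-0.101 -0.184  0.317] 0.161 [-0.11  -0.185  0.321] [71 69 70]
190 [-0.101 -0.178  0.318] 0.162 [-0.11  -0.18   0.322] [69 66 66]
200 [-0.101 -0.172  0.317] 0.166 [-0.11  -0.174  0.322] [65 62 62]
210 [-0.101 -0.165  0.316] 0.169 [-0.11  -0.167  0.321] [61 58 58]
220 [-0.101 -0.159  0.316] 0.17 [-0.11  -0.161  0.321] [60 57 56]
230 [-0.101 -0.152  0.316] 0.173 [-0.11  -0.154  0.321] [59 57 56]
240 [-0.102 -0.159  0.342] 0.146 [-0.11  -0.159  0.342] [106 104 103]
250 [-0.102 -0.159  0.351] 0.138 [-0.109 -0.159  0.351] [106 105 104]
260 [-0.102 -0.159  0.359] 0.13 [-0.109 -0.16   0.36 ] [103 101 101]
270 [-0.102 -0.158  0.365] 0.125 [-0.109 -0.158  0.366] [117 114 113]
280 [-0.103 -0.16   0.376] 0.114 [-0.109 -0.16   0.375] [44 42 44]
290 [-0.103 -0.16   0.381] 0.109 [-0.109 -0.16   0.382] [39 37 39]
```

View pics/wrist_o2.png

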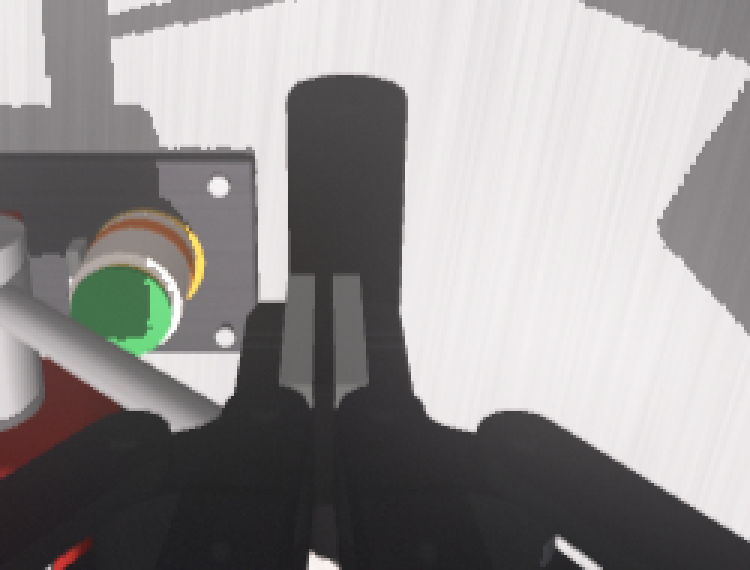

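View pics/scene_o.png

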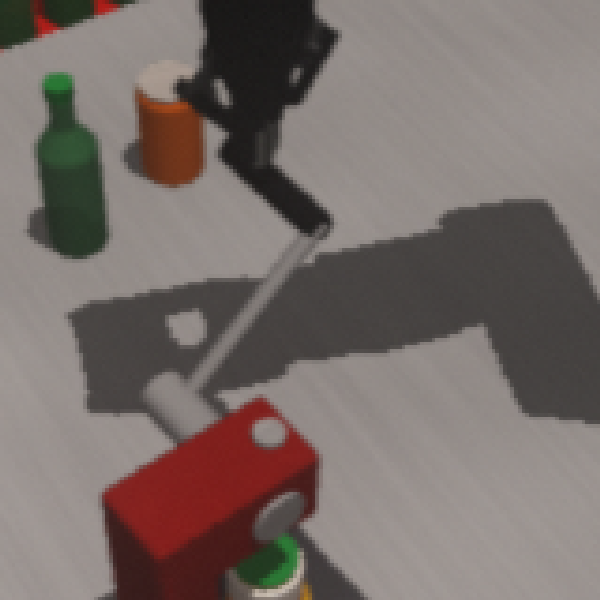

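>>> carry_out(commands="0.004 0 0 0 0 0; 0.004 0 0 0 0 0; 0.004 0 0 0 0 0; 0 0 0 0 0 0")

```text
time: 20.35
tool_pos: [0.5669, -0.1374, 0.3152]
ee_rot: [0.527, -0.473, -0.526, -0.472]
ft_force: [-1.7, -0.3, 4.5]
grip_width: 0.002
```

>>> carry_out(commands="0.004 0 0 0 0 0; 0.004 0 0 0 0 0; 0 0 0 0 0 0")

```text
time: 20.65
tool_pos: [0.5672, -0.1372, 0.3068]
ee_rot: [0.527, -0.472, -0.526, -0.473]
ft_force: [1.0, -0.1, 2.0]
grip_width: -0.0
```

```bash
python3 bar.py p; python3 - <<'E'
from h import *
s,ds=viewer.capture('scene'); save('scene_p.png',cv2.resize(s[90:250,180:340],(600,600),interpolation=cv2.INTER_NEAREST))
E
```

```text
t 20.65 pos [ 0.5672 -0.1372  0.3068] x [ 0.001 -0.001 -1.   ] z [-0.107  0.994 -0.001] F [ 0.99 -0.11  1.99] g -0.0 q [-0.317  0.347  1.464 -0.     1.329  2.717]
tcp press [-0.1056 -0.1472  0.3068]
1998 bar top [-0.1187 -0.1758  0.3106] lever rad 0.08
finger pts 14514 [0.2992 0.307  0.3098 0.3793] [-0.125 -0.167] [-0.085 -0.13 ]
```

View pics/wrist_p.png

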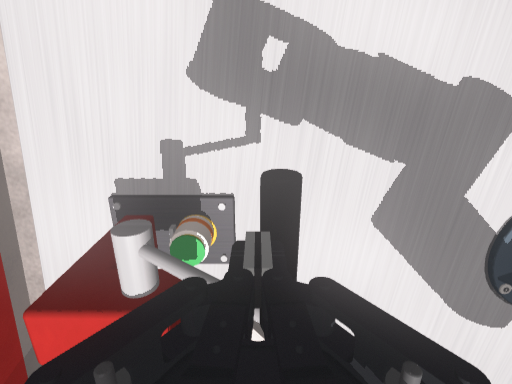

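View pics/scene_p.png

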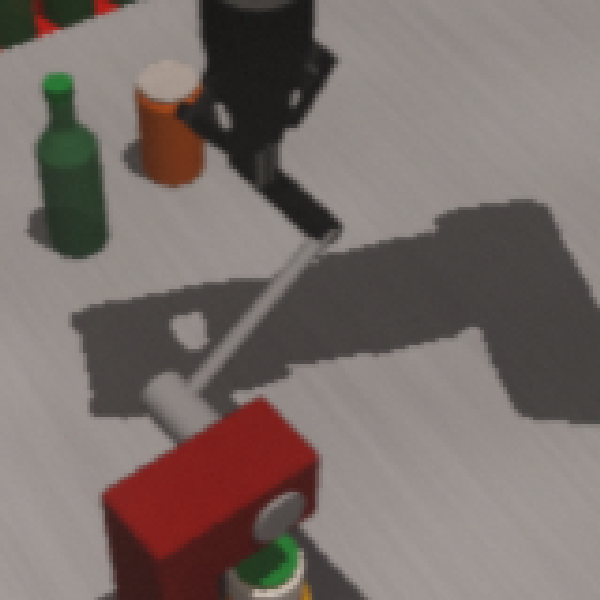

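```bash
python3 - <<'E'
from pl2 import *
def tcp(px,py,z): q=frompress([px,py,0]); q[2]=z; return q
o=ori(96.2,0); w=[]
for th in np.linspace(34,-26,20):
    t=np.radians(th); w.append((tcp(.02-.17*np.cos(t)+.002,-.147,.2+.17*np.sin(t)+.008),o))
plan(w)
E
```

```text
wp [ 0.554 -0.138  0.303] 1 rows
  wp [ 0.549 -0.139  0.295] 1 rows
  wp [ 0.544 -0.14   0.287] 1 rows
  wp [ 0.54  -0.14   0.279] 1 rows
  wp [ 0.537 -0.14   0.27 ] 1 rows
  wp [ 0.534 -0.141  0.261] 1 rows
  wp [ 0.531 -0.141  0.252] 1 rows
  wp [ 0.529 -0.141  0.243] 1 rows
  wp [ 0.527 -0.141  0.234] 1 rows
  wp [ 0.526 -0.142  0.225] 1 rows
  wp [ 0.525 -0.142  0.215] 1 rows
  wp [ 0.525 -0.142  0.206] 1 rows
  wp [ 0.525 -0.142  0.196] 1 rows
  wp [ 0.526 -0.141  0.187] 1 rows
  wp [ 0.528 -0.141  0.178] 1 rows
  wp [ 0.53  -0.141  0.169] 1 rows
  wp [ 0.532 -0.141  0.16 ] 1 rows
  wp [ 0.535 -0.141  0.151] 1 rows
  wp [ 0.538 -0.14   0.142] 1 rows
  wp [ 0.542 -0.14   0.133] 1 rows
0.0041 0.0136 0.0002 -0.05 -0.07 0.12; 0.008 0.005 0 0 0 0; 0.0081 0.0046 0 0 0 0; 0.0084 0.0041 0 0 0 0; 0.0087 0.0037 0 0 0 0; 0.0088 0.0031 0 0 0 0; 0.009 0.0027 0 0 0 0; 0.0091 0.0022 0 0 0 0
0.0092 0.0017 0 0 0 0; 0.0093 0.0011 0 0 0 0; 0.0093 0.0007 0 0 0 0; 0.0094 0.0001 0 0 0 0; 0.0094 -0.0004 0 0 0 0; 0.0093 -0.0009 0 0 0 0; 0.0092 -0.0014 0 0 0 0; 0.0092 -0.0019 0 0 0 0
0.0091 -0.0024 0 0 0 0; 0.0089 -0.0029 0 0 0 0; 0.0087 -0.0034 0 0 0 0; 0.0085 -0.0039 0 0 0 0
20 t 20.75
```

>>> carry_out(commands="0.004 0.01 0 0 0 0; 0.008 0.006 0 0 0 0; 0.008 0.006 0 0 0 0; 0.0085 0.004 0 0 0 0; 0.0087 0.0037 0 0 0 0")

```text
time: 21.25
tool_pos: [0.5369, -0.1406, 0.2693]
ee_rot: [0.526, -0.473, -0.526, -0.472]
ft_force: [-4.2, 0.0, 4.7]
grip_width: 0.001
```

```bash
python3 bar.py
```

```text
t 21.25 pos [ 0.5369 -0.1406  0.2693] x [ 0.    -0.001 -1.   ] z [-0.107  0.994 -0.001] F [-4.21  0.03  4.71] g 0.001 q [-3.400e-01  3.220e-01  1.591e+00 -1.000e-03  1.228e+00  2.695e+00]
tcp press [-0.1361 -0.1472  0.2693]
1930 bar top [-0.1395 -0.177   0.2709] lever rad 0.344
finger pts 14390 [0.2573 0.2651 0.2704 0.342 ] [-0.157 -0.167] [-0.117 -0.136]
```

Contact is good: the lever reads 0.34 rad and follows the fingers. Continuing.

>>> carry_out(commands="0.0088 0.0031 0 0 0 0; 0.009 0.0027 0 0 0 0; 0.0091 0.0022 0 0 0 0; 0.0092 0.0017 0 0 0 0; 0.0093 0.0011 0 0 0 0; 0.0093 0.0007 0 0 0 0; 0.0094 0 0 0 0 0; 0.0094 -0.0004 0 0 0 0")

```text
time: 22.1
tool_pos: [0.5269, -0.1417, 0.1957]
ee_rot: [0.527, -0.472, -0.525, -0.473]
ft_force: [-2.9, -0.7, 4.8]
grip_width: -0.0
```

```bash
python3 bar.py
```

```text
t 22.1 pos [ 0.5269 -0.1417  0.1957] x [ 0.002 -0.001 -1.   ] z [-0.107  0.994 -0.001] F [-2.91 -0.74  4.76] g -0.0 q [-0.348  0.38   1.7   -0.     1.059  2.686]
tcp press [-0.1462 -0.1473  0.1957]
7129 bar top [-0.1463 -0.1677  0.2912] lever rad 0.254
finger pts 14332 [0.1869 0.1909 0.1968 0.2684] [-0.166 -0.167] [-0.126 -0.136]
```

>>> carry_out(commands="0.0093 -0.0009 0 0 0 0; 0.0092 -0.0014 0 0 0 0; 0.0092 -0.0019 0 0 0 0; 0.0091 -0.0024 0 0 0 0; 0.0089 -0.0029 0 0 0 0")

```text
time: 22.65
tool_pos: [0.5365, -0.1407, 0.1501]
ee_rot: [0.527, -0.472, -0.525, -0.473]
ft_force: [-2.8, 0.4, 3.4]
grip_width: -0.0
```

```bash
python3 bar.py
```

```text
t 22.65 pos [ 0.5365 -0.1407  0.1501] x [ 0.002 -0.001 -1.   ] z [-0.107  0.994 -0.001] F [-2.82  0.42  3.42] g -0.0 q [-0.34   0.454  1.716 -0.     0.97   2.694]
tcp press [-0.1365 -0.1473  0.1501]
7287 bar top [-0.1362 -0.1678  0.2456] lever rad 0.486
finger pts 14289 [0.1388 0.1454 0.151  0.2227] [-0.156 -0.167] [-0.116 -0.136]
```

>>> carry_out(commands="0.0087 -0.0034 0 0 0 0; 0.0085 -0.0039 0 0 0 0; 0.003 -0.001 0 0 0 0")

```text
time: 23.0
tool_pos: [0.5451, -0.14, 0.1303]
ee_rot: [0.527, -0.472, -0.525, -0.473]
ft_force: [-5.3, -1.2, 11.2]
grip_width: -0.002
```

>>> carry_out(commands="0.003 -0.001 0 0 0 0; 0 0 0 0 0 0")

```text
time: 23.2
tool_pos: [0.5458, -0.14, 0.1291]
ee_rot: [0.527, -0.472, -0.525, -0.472]
ft_force: [-11.7, 0.4, 21.7]
grip_width: 0.006
```

>>> carry_out(commands="0.0015 0 0 0 0 0; 0 0 0 0 0 0; 0 0 0 0 0 0")

```text
time: 23.5
tool_pos: [0.5459, -0.14, 0.1286]
ee_rot: [0.527, -0.472, -0.525, -0.473]
ft_force: [-13.7, 2.7, 30.5]
grip_width: -0.002
```

```bash
python3 - <<'E'
from pl2 import *
st()
for n in ('scene','side','wrist'):
    T,ci=T_of(n); p,d=viewer.capture(n); C=cloud(n,d,T,ci); Q=topress(C)
    hsv=cv2.cvtColor(p,cv2.COLOR_RGB2HSV); V=hsv[...,2];H=hsv[...,0];S=hsv[...,1]
    save(n+'_q.png',cv2.resize(p[130:290,180:380],(750,600),interpolation=cv2.INTER_NEAREST))
    m=(d>0)&(Q[...,2]>.09)&(Q[...,2]<.15)&(Q[...,1]<-.165)&(Q[...,1]>-.195)&(abs(Q[...,0]+.12)<.04)
    B=Q[m]
    if len(B)>5: i=B[:,2]>np.percentile(B[:,2],90); c=B[i].mean(0); print(n,len(B),'bar top',np.round(c,4),np.round(np.percentile(B[:,2],98),4),'lever',np.round(np.radians(40)-np.arctan2(c[2]-.212,.02-c[0]),3))
    m=(d>0)&(H>50)&(H<75)&(S>120)&(np.hypot(Q[...,0],Q[...,1])<.05)&(Q[...,2]>.06)&(Q[...,2]<.1)
    if m.sum()>3: print(n,'lid',m.sum(),np.round(np.median(Q[m],axis=0),4))
E
```

```text
t 23.5 pos [ 0.5459 -0.14    0.1286] x [ 0.003 -0.002 -1.   ] z [-0.107  0.994 -0.002] F [-13.74   2.68  30.47] g -0.002 q [-3.330e-01  4.970e-01  1.708e+00 -1.000e-03  9.340e-01  2.701e+00]
scene 13 bar top [-0.1202 -0.1711  0.1287] 0.1291 lever 1.234
scene lid 28 [0.0001 0.0189 0.0738]
side 88 bar top [-0.1314 -0.1738  0.1311] 0.1315 lever 1.189
side lid 18 [ 0.014  -0.0162  0.073 ]
wrist 1930 bar top [-0.1293 -0.1763  0.1307] 0.1309 lever 1.197
```

View pics/side_q.png

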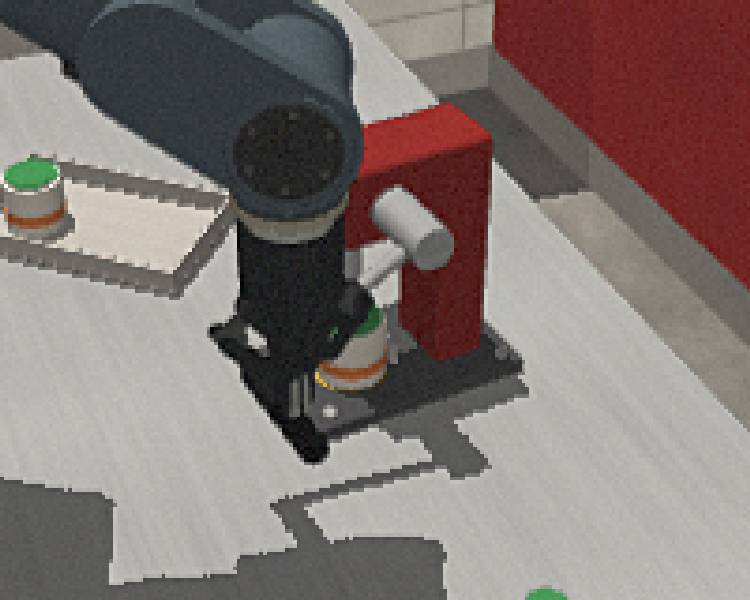

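The lever is at its stop (about 1.19 rad) and the lid reads z ≈ 0.0735, which is home. Now I'll let the lever return.

```bash
python3 - <<'E'
from pl2 import *
def tcp(px,py,z): q=frompress([px,py,0]); q[2]=z; return q
o=ori(96.2,0); w=[]
for th in np.linspace(-27,41,14):
    t=np.radians(th); w.append((tcp(.02-.17*np.cos(t)+.002,-.147,.2+.17*np.sin(t)+.010),o))
w.append((tcp(-.125,-.147,.40),o))
w.append((tcp(-.16,-.10,.43),o))
plan(w)
E
```

```text
wp [ 0.543 -0.14   0.133] 1 rows
  wp [ 0.537 -0.14   0.147] 1 rows
  wp [ 0.532 -0.141  0.162] 1 rows
  wp [ 0.528 -0.141  0.177] 1 rows
  wp [ 0.526 -0.142  0.192] 1 rows
  wp [ 0.525 -0.142  0.207] 1 rows
  wp [ 0.526 -0.142  0.223] 1 rows
  wp [ 0.527 -0.141  0.238] 1 rows
  wp [ 0.531 -0.141  0.254] 1 rows
  wp [ 0.535 -0.141  0.268] 1 rows
  wp [ 0.541 -0.14   0.283] 1 rows
  wp [ 0.548 -0.139  0.296] 1 rows
  wp [ 0.557 -0.138  0.309] 1 rows
  wp [ 0.566 -0.137  0.322] 1 rows
  wp [ 0.548 -0.139  0.4  ] 2 rows
  wp [ 0.508 -0.096  0.43 ] 2 rows
-0.0043 0.0024 0.0006 -0.04 -0.11 0.14; -0.0141 0.0064 0 0 0 0; -0.0147 0.0051 0 0 0 0; -0.015 0.0037 0 0 0 0; -0.0154 0.0024 0 0 0 0; -0.0154 0.0009 0 0 0 0; -0.0155 -0.0005 0 0 0 0; -0.0154 -0.0018 0 0 0 0
-0.0152 -0.0033 0 0 0 0; -0.0148 -0.0047 0 0 0 0; -0.0143 -0.006 0 0 0 0; -0.0137 -0.0072 0 0 0 0; -0.013 -0.0085 0 0 0 0; -0.0122 -0.0097 0 0 0 0; -0.0392 0.0094 0 0 0 0; -0.0392 0.0093 0 0 0 0
-0.015 0.0175 0.0235 0 0 0; -0.0151 0.0175 0.0235 0 0 0
18 t 23.65
```

>>> carry_out(commands="-0.0043 0.0024 0 0 0 0; -0.0141 0.0064 0 0 0 0; -0.0147 0.0051 0 0 0 0; -0.015 0.0037 0 0 0 0; -0.0154 0.0024 0 0 0 0; -0.0154 0.0009 0 0 0 0; -0.0155 -0.0005 0 0 0 0; -0.0154 -0.0018 0 0 0 0")

```text
time: 24.45
tool_pos: [0.528, -0.1417, 0.237]
ee_rot: [0.528, -0.472, -0.525, -0.473]
ft_force: [2.3, -0.1, 2.3]
grip_width: 0.001
```

>>> carry_out(commands="-0.0152 -0.0033 0 0 0 0; -0.0148 -0.0047 0 0 0 0; -0.0143 -0.006 0 0 0 0; -0.0137 -0.0072 0 0 0 0; -0.013 -0.0085 0 0 0 0; -0.0122 -0.0097 0 0 0 0; -0.0392 0.0094 0 0 0 0; -0.0392 0.0093 0 0 0 0")

```text
time: 25.25
tool_pos: [0.5474, -0.139, 0.3977]
ee_rot: [0.526, -0.472, -0.526, -0.472]
ft_force: [-0.3, -0.1, 0.0]
grip_width: 0.0
```

```bash
python3 m5.py r .06 .12 .656 .02; python3 bar.py r2
```

```text
scene 65 lid c [0.6558 0.0258] 0.0225 z 0.074 normal [-0.025 -0.028  0.999] press [0.0001 0.0053 0.    ]
side 95 lid c [0.6567 0.0187] 0.0266 z 0.0738 normal [0.001 0.014 1.   ] press [ 0.0002 -0.0019  0.    ]
wrist 56 lid c [0.6397 0.0098] 0.014 z 0.0738 normal [0.051 0.009 0.999] press [-0.0176 -0.0089  0.    ]
t 25.4 pos [ 0.548  -0.1394  0.3998] x [ 0.007 -0.002 -1.   ] z [-0.107  0.994 -0.003] F [-0.09  0.3  -1.04] g 0.001 q [-0.331  0.263  1.36  -0.     1.512  2.703]
t 25.4 pos [ 0.548  -0.1394  0.3998] x [ 0.007 -0.002 -1.   ] z [-0.107  0.994 -0.003] F [-0.09  0.3  -1.04] g 0.001 q [-0.331  0.263  1.36  -0.     1.512  2.703]
tcp press [-0.125  -0.1473  0.3998]
898 bar top [-0.1103 -0.1758  0.3218] lever rad -0.002
finger pts 14494 [0.3085 0.3168 0.3214 0.4727] [-0.145 -0.167] [-0.105 -0.127]
```

View pics/wrist_r2.png

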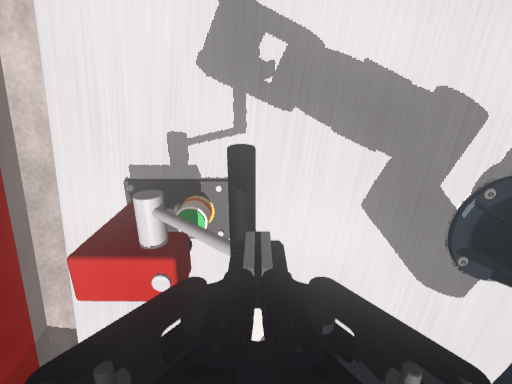

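View pics/scene_r.png

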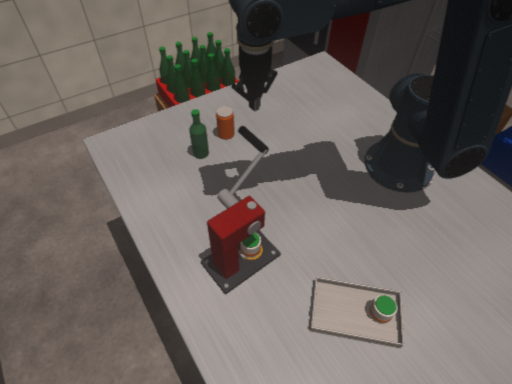

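```bash
python3 - <<'E'
from pl2 import *
def tcp(px,py,z): q=frompress([px,py,0]); q[2]=z; return q
q0=ik(tcp(-.17,0,.10),ori(6.2,45))[0]
v0=q0.copy(); v0[1]=.0; v0[2]=2.45; v0[3]=2.4;v0[4]=.45
v=q0.copy(); v[:3]=[-.28,-.1,2.3]; v[3]=1.4; v[4]=.6; v[5]=2.3
v2=np.array([-.32,-.05,1.8,.5,1.1,2.6]); 
v3=np.array([-.32,.1,1.4,.05,1.6,2.7]); 
rows_j([v3,v2,v,v0,q0])
E
```

```text
-0.0346 0.0223 0.0205 -0.37 -0.79 -1.5; -0.0327 0.0238 0.022 -0.51 -0.81 -1.5; -0.0038 0.0028 0.0028 -0.07 -0.09 -0.18; 0.0254 -0.0095 0.0307 -0.86 -4.7 -6.79; 0.0244 -0.0052 0.0279 0.67 -4.33 -7.05; 0.022 0.0002 0.0228 2.2 -3.6 -7.15; 0.0091 0.0024 0.0082 1.54 -1.35 -3.36; 0.025 0.0063 0.0244 3.66 -5.59 -4.93
0.0209 0.0106 0.0142 5.06 -4.16 -5.1; 0.0154 0.0148 0.0027 6.17 -2.41 -5; 0.009 0.0179 -0.009 6.84 -0.55 -4.67; 0.0028 0.0198 -0.0199 7.09 1.17 -4.15; 0 0.0024 -0.0034 0.89 0.25 -0.48; 0.0065 -0.0036 -0.0012 5.5 -1.65 -3.54; 0.0045 -0.0041 -0.0075 5.64 -0.55 -3.67; 0.0027 -0.0045 -0.0135 5.7 0.52 -3.72
0.0008 -0.005 -0.019 5.68 1.5 -3.69; -0.0004 -0.005 -0.0213 5.05 2.14 -3.26; 0.0272 0.0016 -0.0371 4.82 4.67 0.67; 0.0267 0.0002 -0.0375 4.56 4.67 0.35; 0.0262 -0.0012 -0.0378 4.32 4.67 0.07; 0.0097 -0.001 -0.0134 1.5 1.68 -0.04
22 t 25.45 end [0.4873 0.0022 0.1   ] worst z,bottle,can,bar,head,foot [0.077 0.363 0.389 0.06  0.114 0.068]
```

>>> carry_out(commands="-0.0346 0.0223 0.0205 -0.37 -0.79 -1.5; -0.0327 0.0238 0.022 -0.51 -0.81 -1.5; -0.0038 0.0028 0.0028 -0.07 -0.09 -0.18; 0.0254 -0.0095 0.0307 -0.86 -4.7 -6.79; 0.0244 -0.0052 0.0279 0.67 -4.33 -7.05; 0.022 0.0002 0.0228 2.2 -3.6 -7.15; 0.0091 0.0024 0.0082 1.54 -1.35 -3.36; 0.025 0.0063 0.0244 3.66 -5.59 -4.93")

```text
time: 26.25
tool_pos: [0.509, 0.0318, 0.383]
ee_rot: [-0.497, 0.236, 0.445, 0.707]
ft_force: [1.8, 1.7, 0.4]
grip_width: 0.005
```

>>> carry_out(commands="0.0209 0.0106 0.0142 5.06 -4.16 -5.1; 0.0154 0.0148 0.0027 6.17 -2.41 -5; 0.009 0.0179 -0.009 6.84 -0.55 -4.67; 0.0028 0.0198 -0.0199 7.09 1.17 -4.15; 0 0.0024 -0.0034 0.89 0.25 -0.48; 0.0065 -0.0036 -0.0012 5.5 -1.65 -3.54; 0.0045 -0.0041 -0.0075 5.64 -0.55 -3.67; 0.0027 -0.0045 -0.0135 5.7 0.52 -3.72")

```text
time: 27.05
tool_pos: [0.493, 0.0472, 0.2833]
ee_rot: [-0.208, 0.211, 0.176, 0.939]
ft_force: [0.5, 0.4, 0.6]
grip_width: 0.001
```

>>> carry_out(commands="0.0008 -0.005 -0.019 5.68 1.5 -3.69; -0.0004 -0.005 -0.0213 5.05 2.14 -3.26; 0.0272 0.0016 -0.0371 4.82 4.67 0.67; 0.0267 0.0002 -0.0375 4.56 4.67 0.35; 0.0262 -0.0012 -0.0378 4.32 4.67 0.07; 0.0097 -0.001 -0.0134 1.5 1.68 -0.04; 0 0 0 0 0 0", fingers=1)

```text
time: 27.75
tool_pos: [0.487, 0.0023, 0.098]
ee_rot: [-0.021, 0.384, 0.051, 0.922]
ft_force: [-0.8, -1.1, 0.4]
grip_width: 1.0
```

```bash
python3 m5.py s .06 .12 .656 .02; python3 - <<'E'
from pl2 import *
o=ori(6.2,45); hx=np.array([np.cos(YAW),np.sin(YAW),0]); x=o.as_matrix()[:,0]
g=frompress([0.001,0,0])-.0025*hx; g[2]=.0508; g=g+.003*x
a=frompress([-.075,0,0]); a[2]=.075
w=[(a,o),(g,o,.03)]
check(w); plan(w)
E
```

```text
scene 66 lid c [0.6541 0.0271] 0.0227 z 0.0739 normal [ 0.007 -0.07   0.998] press [-0.0015  0.0068  0.    ]
side 102 lid c [0.6579 0.019 ] 0.0262 z 0.0739 normal [ 0.005 -0.     1.   ] press [ 0.0015 -0.0016  0.    ]
wrist 132 lid c [0.6511 0.0198] 0.0237 z 0.0742 normal [-0.008  0.004  1.   ] press [-0.0053 -0.0002  0.    ]
t 27.9 pos [0.4872 0.0023 0.1008] x [ 0.703  0.077 -0.707] z [0.702 0.078 0.708] F [ 1.57 -0.1  -0.26] g 1.005 q [-0.216  0.374  2.401  2.596  0.451  1.836]
 seg q5 min 0.38 q4 [2.6  2.66] q6 [1.83 1.85] clear z,bot,can,bar,head,foot [0.052 0.362 0.389 0.1   0.066 0.073]
 seg q5 min 0.32 q4 [2.66 2.67] q6 [1.85 1.88] clear z,bot,can,bar,head,foot [0.025 0.362 0.407 0.1   0.027 0.036]
  wp [0.582 0.012 0.075] 3 rows
  wp [0.657 0.021 0.049] 3 rows
0.0285 -0.0001 0.0163 0.03 0.01 -0.01; 0.0285 -0.0001 0.0163 0.03 0.01 -0.02; 0.0285 0 0.0163 0.03 0.01 -0.01; 0.024 0 0.0116 0 0 0; 0.0241 0 0.0117 0 0 0; 0.024 -0.0001 0.0116 0 0 0
6 t 27.9
```

View pics/wrist_s.png

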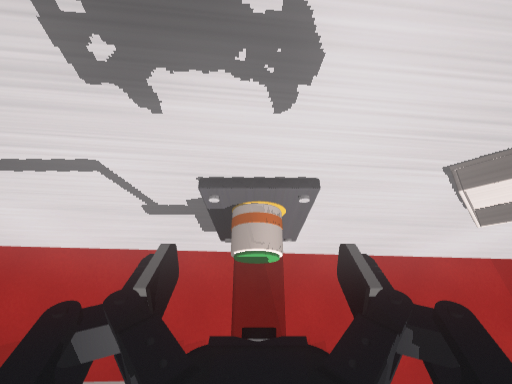

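The pot is upright on the seat and centred at column 257, with its lid flush. Going in to grasp it.

>>> carry_out(commands="0.0285 0 0.0163 0 0 0; 0.0285 0 0.0163 0 0 0; 0.0285 0 0.0163 0 0 0; 0.024 0 0.0116 0 0 0; 0.024 0 0.0117 0 0 0; 0.024 0 0.0116 0 0 0; 0 0 0 0 0 0")

```text
time: 28.6
tool_pos: [0.6588, 0.021, 0.0491]
ee_rot: [-0.021, 0.381, 0.051, 0.923]
ft_force: [-0.7, 0.4, 0.4]
grip_width: 1.001
```

>>> carry_out(commands="0 0 0 0 0 0; 0 0 0 0 0 0; 0 0 0 0 0 0; 0 0 0 0 0 0; 0 0 0 0 0 0", fingers=-1)

```text
time: 29.1
tool_pos: [0.6556, 0.0205, 0.0491]
ee_rot: [-0.021, 0.382, 0.05, 0.923]
ft_force: [-6.3, 0.6, 9.1]
grip_width: 0.682
```

```bash
python3 m5.py t .06 .12 .656 .02
```

```text
scene 71 lid c [0.6578 0.0251] 0.0232 z 0.0741 normal [-0.004 -0.006  1.   ] press [0.002  0.0044 0.    ]
side 87 lid c [0.6556 0.0216] 0.0286 z 0.074 normal [0.018 0.041 0.999] press [-0.0006  0.0012  0.    ]
wrist 413 lid c [0.6529 0.0198] 0.0241 z 0.074 normal [-0.009 -0.     1.   ] press [-0.0034 -0.0003  0.    ]
t 29.25 pos [0.6556 0.0206 0.0491] x [ 0.703  0.077 -0.707] z [0.703 0.076 0.707] F [-6.74 -0.53  8.83] g 0.679 q [-0.099  0.659  1.999  2.668  0.325  1.876]
```

View pics/wrist_t.png

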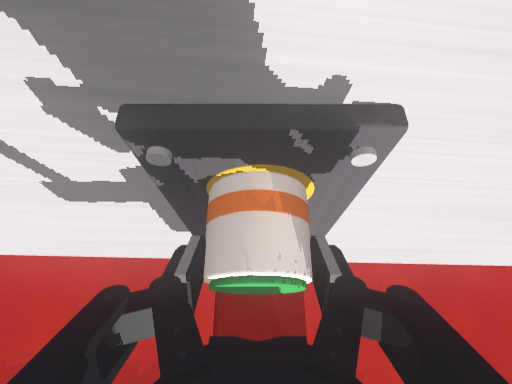

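```bash
cat > tr.py <<'E'
from pl2 import *
o=ori(6.2,45); hx=np.array([np.cos(YAW),np.sin(YAW),0])
TC=np.array([.512,.3385]);ty=np.radians(137.1);tx=np.array([np.cos(ty),np.sin(ty)])
tp=TC-.048*tx; ph=15; o2=ori(ph,45); hp=np.array([np.cos(np.radians(ph)),np.sin(np.radians(ph))])
def T2(z): return np.r_[tp-.0015*hp,z]
E
python3 - <<'E'
from tr import *
def c(px,z): q=frompress([px,0,0]); q[2]=z; return q
print(tp)
w=[(c(-.003,.069),o,.02),(c(-.16,.075),o,.04),(c(-.2,.11)+np.array([0,.06,0]),ori(8,45)),(T2(.11),o2)]
check(w+[(T2(.04),o2)]); plan(w)
E
```

```text
[0.54716206 0.3058254 ]
 seg q5 min 0.29 q4 [2.61 2.67] q6 [1.88 1.94] clear z,bot,can,bar,head,foot [0.026 0.371 0.414 0.103 0.018 0.028]
 seg q5 min 0.29 q4 [2.61 2.68] q6 [1.75 1.94] clear z,bot,can,bar,head,foot [0.046 0.362 0.39  0.097 0.018 0.028]
 seg q5 min 0.43 q4 [2.68 2.82] q6 [1.73 1.75] clear z,bot,can,bar,head,foot [0.052 0.362 0.39  0.151 0.148 0.142]
 seg q5 min 0.25 q4 [2.82 3.91] q6 [1.   1.73] clear z,bot,can,bar,head,foot [0.087 0.425 0.445 0.171 0.134 0.141]
 seg q5 min 0.25 q4 [3.62 3.91] q6 [1.  1.3] clear z,bot,can,bar,head,foot [0.017 0.654 0.675 0.317 0.213 0.232]
  wp [0.653 0.02  0.069] 2 rows
  wp [0.497 0.003 0.075] 4 rows
  wp [0.457 0.059 0.11 ] 2 rows
  wp [0.546 0.305 0.11 ] 6 rows
-0.0078 -0.0001 0.0062 0 0.01 -0.01; -0.0079 0 0.0063 0 0.01 0; -0.0288 0 -0.0267 0 0 0; -0.0288 0 -0.0267 0 0 0; -0.0288 0 -0.0267 0 0 0; -0.0289 0 -0.0267 0 0 0; -0.0242 0.0298 0.0005 -0.64 0 0.63; -0.0239 0.0301 0.0009 -0.63 0 0.64
0.0143 0.0386 0.0143 -0.83 0 0.82; 0.0149 0.0383 0.0149 -0.82 0 0.83; 0.0155 0.0377 0.0155 -0.83 0 0.82; 0.016 0.0374 0.0159 -0.82 0 0.83; 0.0165 0.0368 0.0166 -0.83 0 0.82; 0.017 0.0364 0.017 -0.82 0 0.83
14 t 29.25
```

>>> carry_out(commands="-0.0078 0 0.0062 0 0 0; -0.0079 0 0.0063 0 0 0; -0.0288 0 -0.0267 0 0 0; -0.0288 0 -0.0267 0 0 0; -0.0288 0 -0.0267 0 0 0; -0.0289 0 -0.0267 0 0 0; -0.0242 0.0298 0.0005 -0.64 0 0.63; -0.0239 0.0301 0.0009 -0.63 0 0.64")

```text
time: 30.05
tool_pos: [0.4558, 0.0587, 0.109]
ee_rot: [-0.026, 0.384, 0.064, 0.921]
ft_force: [1.0, -0.6, -2.4]
grip_width: 0.676
```

>>> carry_out(commands="0.0143 0.0386 0.0143 -0.83 0 0.82; 0.0149 0.0383 0.0149 -0.82 0 0.83; 0.0155 0.0377 0.0155 -0.83 0 0.82; 0.016 0.0374 0.0159 -0.82 0 0.83; 0.0165 0.0368 0.0166 -0.83 0 0.82; 0.017 0.0364 0.017 -0.82 0 0.83; 0 0 0 0 0 0; 0 0 0 0 0 0")

```text
time: 30.85
tool_pos: [0.5453, 0.306, 0.1089]
ee_rot: [-0.05, 0.38, 0.121, 0.915]
ft_force: [-0.5, -0.6, -3.3]
grip_width: 0.675
```

```bash
python3 m5.py u .10 .17 .547 .306; python3 - <<'E'
from tr import *
plan([(T2(.06),o2,.02),(T2(.0415),o2,.006)])
E
```

```text
scene 285 lid c [0.5491 0.3069] 0.0255 z 0.1333 normal [-0.021 -0.008  1.   ] press [-0.0756  0.2963  0.    ]
side 60 lid c [0.5478 0.3012] 0.0269 z 0.1337 normal [0.028 0.042 0.999] press [-0.0776  0.2908  0.    ]
wrist 848 lid c [0.5429 0.3028] 0.0253 z 0.1334 normal [-0.012 -0.002  1.   ] press [-0.0823  0.2929  0.    ]
t 31.0 pos [0.5455 0.3045 0.1087] x [ 0.681  0.182 -0.709] z [0.685 0.183 0.705] F [-0.5   0.   -2.84] g 0.672 q [0.508 0.504 2.054 3.902 0.252 1.003]
  wp [0.546 0.305 0.06 ] 3 rows
  wp [0.546 0.305 0.042] 4 rows
0.0116 0.0003 -0.0114 -0.02 -0.05 0; 0.0116 0.0003 -0.0113 -0.01 -0.04 0.01; 0.0116 0.0002 -0.0114 -0.02 -0.05 0; 0.0033 0 -0.0033 0 0 0; 0.0032 0 -0.0032 0 0 0; 0.0033 0 -0.0033 0 0 0; 0.0032 0 -0.0033 0 0 0
7 t 31.0
```

View pics/scene_u.png

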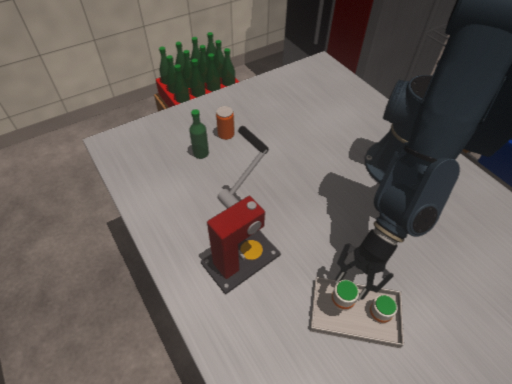

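View pics/wrist_u.png

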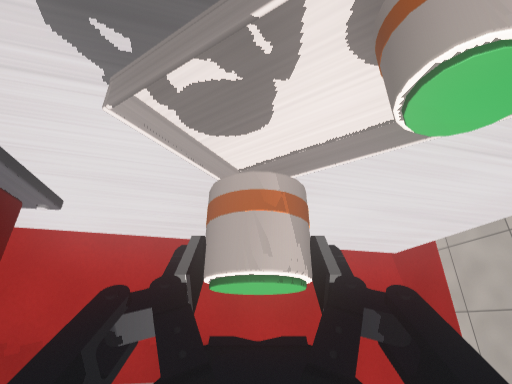

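>>> carry_out(commands="0.0116 0 -0.0114 0 0 0; 0.0116 0 -0.0113 0 0 0; 0.0116 0 -0.0114 0 0 0; 0.0033 0 -0.0033 0 0 0; 0.0032 0 -0.0032 0 0 0; 0.0033 0 -0.0033 0 0 0; 0.0032 0 -0.0033 0 0 0; 0 0 0 0 0 0")

```text
time: 31.8
tool_pos: [0.5464, 0.3056, 0.0413]
ee_rot: [-0.05, 0.38, 0.121, 0.916]
ft_force: [-0.3, -0.2, -3.9]
grip_width: 0.68
```

>>> carry_out(commands="0.0009 0 -0.0009 0 0 0; 0.0007 0 -0.0007 0 0 0; 0 0 0 0 0 0; 0 0 0 0 0 0")

```text
time: 32.2
tool_pos: [0.5465, 0.3058, 0.0394]
ee_rot: [-0.05, 0.38, 0.121, 0.916]
ft_force: [1.1, -0.1, -2.9]
grip_width: 0.68
```

>>> carry_out(commands="0.0005 0 -0.0005 0 0 0; 0 0 0 0 0 0; 0 0 0 0 0 0")

```text
time: 32.5
tool_pos: [0.5465, 0.3057, 0.0386]
ee_rot: [-0.05, 0.38, 0.121, 0.916]
ft_force: [0.7, 0.2, -3.7]
grip_width: 0.676
```

>>> carry_out(commands="0.0004 0 -0.0004 0 0 0; 0 0 0 0 0 0; 0 0 0 0 0 0")

```text
time: 32.8
tool_pos: [0.5468, 0.3058, 0.0383]
ee_rot: [-0.05, 0.38, 0.121, 0.916]
ft_force: [0.7, -0.0, -0.1]
grip_width: 0.674
```

>>> carry_out(commands="0.0003 0 -0.0003 0 0 0; 0 0 0 0 0 0")

```text
time: 33.0
tool_pos: [0.5469, 0.3058, 0.0382]
ee_rot: [-0.05, 0.379, 0.121, 0.916]
ft_force: [-0.1, -0.5, 5.3]
grip_width: 0.678
```

```bash
python3 m5.py v .05 .08 .548 .306
```

```text
scene 257 lid c [0.5513 0.3077] 0.0257 z 0.0627 normal [0.003 0.002 1.   ] press [-0.0734  0.2968  0.    ]
side 69 lid c [0.5501 0.3061] 0.0283 z 0.0629 normal [0.014 0.032 0.999] press [-0.0747  0.2954  0.    ]
wrist 773 lid c [0.5452 0.3042] 0.0254 z 0.063 normal [-0.006 -0.     1.   ] press [-0.0798  0.2941  0.    ]
t 33.15 pos [0.5469 0.3059 0.0382] x [ 0.683  0.183 -0.707] z [0.683 0.182 0.707] F [-0.12 -0.42  5.46] g 0.674 q [0.509 0.665 2.052 3.62  0.385 1.3  ]
```

View pics/wrist_v.png

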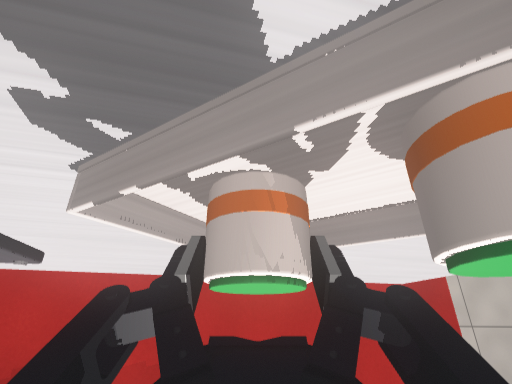

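View pics/scene_v.png

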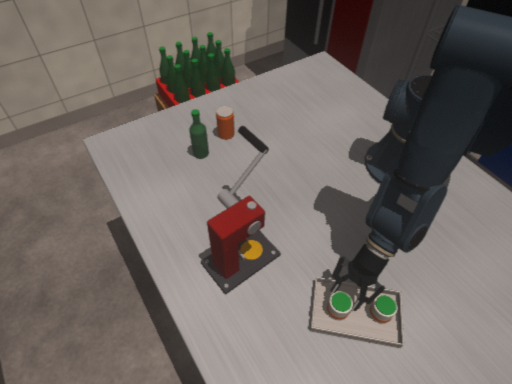

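The pot is on the tray floor, with its lid at 0.063 and level. Releasing and backing off.

>>> carry_out(commands="0 0 0 0 0 0; 0 0 0 0 0 0; 0 0 0 0 0 0; 0 0 0 0 0 0", fingers=0.8)

```text
time: 33.55
tool_pos: [0.5463, 0.3057, 0.0374]
ee_rot: [-0.05, 0.38, 0.121, 0.916]
ft_force: [0.7, 0.3, -0.4]
grip_width: 0.898
```

>>> carry_out(commands="-0.01 0 0 0 0 0; -0.02 0 0 0 0 0; -0.035 0 0 0 0 0; -0.035 0 -0.01 0 0 0; -0.03 0 -0.02 0 0 0; 0 0 0 0 0 0; 0 0 0 0 0 0")

```text
time: 34.25
tool_pos: [0.4369, 0.2766, 0.1092]
ee_rot: [-0.05, 0.38, 0.121, 0.916]
ft_force: [0.7, 0.0, 0.5]
grip_width: 0.903
```

```bash
python3 m5.py w .05 .08 .549 .306; python3 bar.py >/dev/null; python3 - <<'E'
from tr import *
for n in ('scene','side'):
    T,ci=T_of(n); p,d=viewer.capture(n); C=cloud(n,d,T,ci);hsv=cv2.cvtColor(p,cv2.COLOR_RGB2HSV); H,S,V=[hsv[...,i].astype(int) for i in range(3)]
    Q=topress(C)
    m=(d>0)&(Q[...,2]>.29)&(Q[...,2]<.335)&(Q[...,1]<-.1)&(Q[...,1]>-.18)&(abs(Q[...,0]+.12)<.04)
    B=Q[m]; print(n,'bar top',np.round(np.percentile(B[:,2],95),4))
    for nm,c,z0,z1,h0,h1 in [('shut',(.456,.375),.05,.08,50,75),('pot',(.549,.306),.05,.08,50,75),('can',(.461,-.478),.1,.13,0,180),('bottle',(.592,-.438),.185,.215,0,180)]:
        g=(d>0)&(H>=h0)&(H<=h1)&(C[...,2]>z0)&(C[...,2]<z1)&(np.hypot(C[...,0]-c[0],C[...,1]-c[1])<.05)
        if nm in('shut','pot'): g&=S>120
        if g.sum()>5:
            cc,rr=cv2.minEnclosingCircle(C[g][:,:2].astype(np.float32)); print(n,nm,np.round(cc,4),round(rr,3),np.round(np.median(C[g][:,2]),4), 'tray',np.round([(cc-TC)@tx,(cc-TC)@np.array([-tx[1],tx[0]])],3))
st()
E
```

```text
scene 248 lid c [0.551  0.3073] 0.0253 z 0.0628 normal [-0.02  -0.001  1.   ] press [-0.0737  0.2965  0.    ]
side 78 lid c [0.5486 0.3061] 0.0282 z 0.0632 normal [-0.003  0.023  1.   ] press [-0.0762  0.2955  0.    ]
wrist 63 lid c [0.5494 0.302 ] 0.0222 z 0.0631 normal [-0.002 -0.     1.   ] press [-0.0759  0.2914  0.    ]
t 34.4 pos [0.4379 0.2766 0.1085] x [ 0.682  0.183 -0.708] z [0.684 0.183 0.706] F [-0.01 -0.16 -0.43] g 0.9 q [0.591 0.392 2.3   3.8   0.382 1.186]
scene bar top 0.3217
scene shut [0.457  0.3765] 0.025 0.0625 tray [0.066 0.01 ]
scene pot [0.5513 0.3069] 0.025 0.063 tray [-0.05  -0.004]
scene can [ 0.4638 -0.4811] 0.036 0.1136 tray [-0.523  0.633]
scene bottle [ 0.5956 -0.4367] 0.016 0.1979 tray [-0.589  0.511]
side bar top 0.322
side shut [0.4573 0.3793] 0.027 0.0632 tray [0.068 0.007]
side pot [0.5478 0.3046] 0.026 0.0632 tray [-0.049  0.   ]
side can [ 0.4598 -0.4816] 0.033 0.1145 tray [-0.52   0.636]
side bottle [ 0.5922 -0.4393] 0.014 0.1988 tray [-0.588  0.515]
t 34.55 pos [0.4377 0.2764 0.1082] x [ 0.682  0.183 -0.708] z [0.684 0.183 0.706] F [ 0.71 -0.68 
[... 260 characters left out ...]
,3))
                                                ~~~~~~~~~~~~~^^^^^^^^^^^^^^^^^^^
    return _quantile_unchecked(
        a, q, axis, out, overwrite_input, method, keepdims, weights)
    return _ureduce(a,
                    func=_quantile_ureduce_func,
    ...<5 lines>...
                    overwrite_input=overwrite_input,
                    method=method)
    r = func(a, **kwargs)
    result = _quantile(arr,
                       quantiles=q,
    ...<2 lines>...
                       out=out,
                       weights=wgt)
    slices_having_nans = np.isnan(arr[-1, ...])
                                  ~~~^^^^^^^^^
IndexError: index -1 is out of bounds for axis 0 with size 0
```

View pics/scene_w.png

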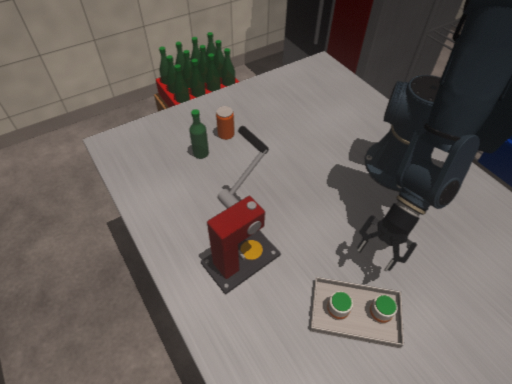

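View pics/wrist_w.png

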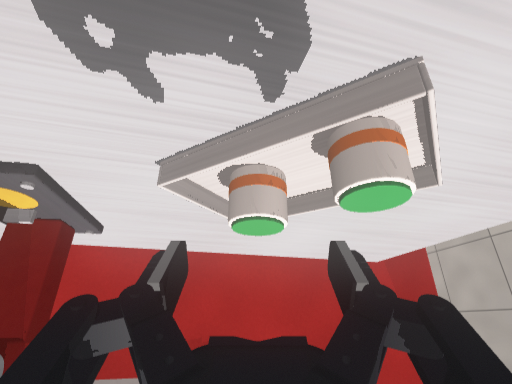

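Both pots stand in the tray: ours at scene pixel (341,303), the other at (385,308). The lever is up and the arm is clear of everything, so I'm handing in.

```bash
python3 -c "
from station import r
print(r.close_job())"
```

```text
the job is handed in; nothing more can be done
None
```

The open pot is now closed and standing in the free half of the tray. I handed the job in at about 34.6 s of the 72 s; it gave no verdict.

**What I did:**
- Gripped the pot with the tool leaning 45°, stood it on the seat and let go.
- Pushed the lever down its arc to the stop with closed fingers, then let it come back up.
- Gripped the pot again and lowered it slowly onto the tray floor. The force on the arm stayed under 6 N.

**Last checks:**

| Item | Measured | Expected |
|---|---|---|
| Pot on seat, average of scene and side views | within 2 to 3 mm of centre | within 12 mm |
| Lever at the stop | about 1.19 to 1.20 rad | above 1.15 rad |
| Lid height on the press after pressing | 0.074 m | 0.074 m when home |
| Lever after release and at the end | about 0 rad | below 0.06 rad |
| Pot's place in the tray | x about -0.05, y within 4 mm of centre | x within ±0.1, y within ±0.055 |
| Lid height in the tray | 0.063 m, level | 0.063 m when closed |

The bottle, can and other pot were within a few millimetres of their first measured places.

**What failed or disagreed:**
- **First lever push missed:** the closed fingertips sit about 4 mm behind the tool point, not 22 mm ahead as the text says. The first push slid past the bar without touching anything. I felt for contact again and repeated it.
- **Camera estimates:** the views put the half-hidden lid centre up to about 8 mm apart while the pot was under the press, the scene and wrist views being biased by what hid it.
- **Lever reading:** the scene view gave 1.23 rad at the stop from very few points; the side and wrist views gave 1.19 and 1.20.
- **Script error:** in the last check my bar-measuring script crashed because no finger points were in view. I read the lever from the scene and side views instead.

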